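# Change the price tags on the deli rail

### The arm

A 6-joint arm with a two-finger parallel gripper is mounted at the origin on the work surface. World frame = base frame: x ahead of the robot, y to its left, z up, the work surface at z = 0. Lengths are in m, angles in rad, forces in N, time in s.
With the tool pointing down it reaches from about 0.375 to 0.975 m from the base axis. Payload 3.8 kg.
Tool frame: the origin (TCP) lies at the very end of the fingers, on their centre line; the grasp point (between the pads) lies behind it (bot.tcp_to_grasp is the y of the grasp point in the tool frame, in m); y points along the fingers, z is the direction in which the jaws open and shut, and the axes are right-handed (so a half turn about y gives the same grasp; the last joint's range is limited). The gripper opens to 85 mm and grips with 20 to 120 N. Pads are 22 mm wide; open, the fingers measure 114 mm over their backs; the gripper's body (76 mm by 85 mm) begins 54 mm behind the grasp point. The pads swing forward as they close: fully open they stand 13 mm farther back than shut.
Start: joints at [-1.268, 0.264, 1.604, -0, 1.274, -0.037], TCP at [0.225, -0.636, 0.231] pointing down, gripper open.
Joint ranges: [-2.63, 2.63], [-0.94, 2.18], [0.31, 2.57], [-1.31, 4.45], [0, 2.66], [-2.55, 2.55]. Speed limits (rad/s): [2.57, 2.57, 3.14, 3.14, 3.14, 3.14].

### API

Orientations are given as a rotation vector (axis times angle).
In Python, from workcell import bot, optics, workorder gives the robot as it stands.
- The arm moves only by the shell command python3 -m handwheel 'ROWS' [FORCE]. ROWS is JSON, a list of rows, each a list of 7 numbers: the shift along the tool's x, y, z in m, then the turn, a rotation vector about the tool's x, y, z in rad, then the opening, from 0 (shut) to 1 (fully open). A call has 1 to 8 rows; each row shifts and turns the commanded pose from where the row before left it, along the tool's axes as they then stand; what a row does not reach is not made up. A row lasts 1/8 s, in which the tool goes at most 62.5 mm and 10.7 degrees, less where a joint would pass 70% of its speed; a pose out of reach is approached as far as the arm can. A call with a gripper value outside its range is refused whole. The fingers move at their own pace and stop on an object; FORCE is the grip in N (left out, the last holds). Time passes only in rows, so rows that do not move let the fingers close. It gives the time, the measured TCP pose, the force and the opening at its end, in the units of the state.
- bot.read_state(): the state, without advancing time (a new reading comes with each control period).
- optics.read_camera(name): name is "side" or "top"; returns a dict with "image" (384x512x3 uint8, red, green, blue), "z_map" (384x512 float32, m along the optical axis (not along the pixel's ray), 0 where there is no reading), "mtx" (3x3 intrinsics, pixels), "world_from_camera" (4x4, takes a point from camera to world coordinates). Camera axes: x right, y down, z forward; pixel columns grow to the right and rows downward; lengths in m; the calibration is good to about 2 mm. A picture is of the moment at which its call begins.
- workorder.finish_job(): hands the job in, once; it reports no verdict.
The state is a dict: "time": time; "q": joint angles; "joint_vel": joint speeds; "joint_torque": joint torques, N m; "tool_pos": TCP position; "tcp_rot": TCP orientation; "wrist_force": force on the tool from outside, world axes, zero at the start; "torque": the same for the moment, N m; "width": opening from 0.0 (shut) to 1.0 (fully open).
Only numpy, scipy, OpenCV 4.12 (cv2) and the standard library are available. Lean on these libraries where they do the work, as an engineer would, in place of code of your own. Each camera call takes 0.05 s, during which the arm holds its last target.

### The job

Change over the price tags on the deli counter: take every old tag off the rail and put it in the aluminium pan, then, while the rail is bare, give the sanitiser bottle's cap two full presses, right down and each time letting it spring back up. After that hang every new tag that stands on the counter astride the rail, slate face (the wide plate) towards the customers, away from the robot, and leave the cheese block and the cup of markers where they are.

Things in the scene. Friction and masses are not known exactly. Their poses are not given: they have to be found in the camera images.
- rail: Fixed rail: steel tube 24 mm in diameter and 400 mm long, level, along the rail's own y axis, its axis 130 mm above the counter, its top 142 mm, between two square posts 144 mm tall. Origin on the counter under the middle of the tube. Its +x axis points to the customers' side (away from the robot, within 0.15 rad of world +x).
- rail_mid (a point): Middle of the tube's axis, 130 mm above the counter.
- rail_customer (a point): A point in the air 100 mm from the tube's middle on the customers' side (rail's own +x), at tube height: slate faces must look that way.
- pan: Shallow open aluminium pan, fixed, outside 220 mm along its x by 160 mm along its y, 40 mm high, walls 4 mm, floor about 4 mm thick. Origin at the centre of its underside. On the robot's left.
- spray_cap (a joint): Travel of the sprung round cap of the fixed sanitiser bottle on the robot's right: 0 = up, 0.010 m = fully down. It needs about 2 N to start and 7 N at the bottom, and springs back by itself.
- spray_top (a point): Centre of the cap's flat top (34 mm in diameter), 190 mm above the counter when up, and moving down with the cap. The bottle is white, 60 mm in diameter; its nozzle looks at the rail.
- old0: Old tag, mm (2 or 3 present, astride the rail at start): upside-down U, origin at underside centre, z up. Slate front plate (+x) 86 wide (y) x 49 high, steel back plate (-x) 50 wide x 49 high, both 4 thick; slot between them 34 wide (42 outside). Bridge underside 45, top 49 above origin. Pinch tab on its middle: 6 thick (x), 30 long (y), 49 to 75 up. About 0.12 kg, low-weighted.
- old1: Old tag, mm (2 or 3 present, astride the rail at start): upside-down U, origin at underside centre, z up. Slate front plate (+x) 86 wide (y) x 49 high, steel back plate (-x) 50 wide x 49 high, both 4 thick; slot between them 34 wide (42 outside). Bridge underside 45, top 49 above origin. Pinch tab on its middle: 6 thick (x), 30 long (y), 49 to 75 up. About 0.12 kg, low-weighted.
- old2: Old tag, mm (2 or 3 present, astride the rail at start): upside-down U, origin at underside centre, z up. Slate front plate (+x) 86 wide (y) x 49 high, steel back plate (-x) 50 wide x 49 high, both 4 thick; slot between them 34 wide (42 outside). Bridge underside 45, top 49 above origin. Pinch tab on its middle: 6 thick (x), 30 long (y), 49 to 75 up. About 0.12 kg, low-weighted.
- new0: New tag, mm (3 or 4 present, upright, x within 0.6 rad of world x): upside-down U, origin at underside centre, z up. Slate front plate (+x) 72 wide (y) x 49 high, steel back plate (-x) 40 wide x 49 high, both 4 thick; slot between them 34 wide (42 outside). Bridge underside 45, top 49 above origin. Pinch tab on its middle: 6 thick (x), 30 long (y), 49 to 75 up. About 0.12 kg, low-weighted.
- new1: New tag, mm (3 or 4 present, upright, x within 0.6 rad of world x): upside-down U, origin at underside centre, z up. Slate front plate (+x) 72 wide (y) x 49 high, steel back plate (-x) 40 wide x 49 high, both 4 thick; slot between them 34 wide (42 outside). Bridge underside 45, top 49 above origin. Pinch tab on its middle: 6 thick (x), 30 long (y), 49 to 75 up. About 0.12 kg, low-weighted.
- new2: New tag, mm (3 or 4 present, upright, x within 0.6 rad of world x): upside-down U, origin at underside centre, z up. Slate front plate (+x) 72 wide (y) x 49 high, steel back plate (-x) 40 wide x 49 high, both 4 thick; slot between them 34 wide (42 outside). Bridge underside 45, top 49 above origin. Pinch tab on its middle: 6 thick (x), 30 long (y), 49 to 75 up. About 0.12 kg, low-weighted.
- new3: New tag, mm (3 or 4 present, upright, x within 0.6 rad of world x): upside-down U, origin at underside centre, z up. Slate front plate (+x) 72 wide (y) x 49 high, steel back plate (-x) 40 wide x 49 high, both 4 thick; slot between them 34 wide (42 outside). Bridge underside 45, top 49 above origin. Pinch tab on its middle: 6 thick (x), 30 long (y), 49 to 75 up. About 0.12 kg, low-weighted.
- cheese: Bystander: a cheese block 50 x 60 x 28 mm lying between the new tags and the rail. Origin at the centre of its underside. Leave it alone.
- cup: Bystander: clear cup with two markers, 84 mm across at the rim, 90 mm tall (markers to 135 mm), at the near right. Origin at the centre of its underside. Leave it alone.
Not all that is in view belongs to the job. Leave any pink look-alike of the old0 alone.

How it is judged:
By the outcome, as a careful person would: the job done as asked, in the order asked, and still so for the second after the job is handed in, with the robot touching nothing.
Of old0, old1, old2 only 2 to 3 are there at a start; the rules pass over those that are not, and their reading is None.
Of new0, new1, new2, new3 only 3 to 4 are there at a start; the rules pass over those that are not, and their reading is None.
At some moment in a run one of new0, new1, new2, new3 may be knocked a few centimetres aside while the robot is not near it.
It also fails if it takes over 210 s, if anything falls off the work surface, if the arm or the gripper's body presses on something with over 40 N, if the wrist force passes 120 N, or if a joint passes its speed limit or range.

## Working session

There is one attempt and no reset: what is moved stays moved. The work goes in short steps, Python scripts to look and compute and a shell command to move; the robot and the scene stay as the last step left them, time stands still between calls to the robot, and variables do not carry over. Pictures are saved under pics/ and viewed, and the job is handed in when it is done.

```bash
ls -la; mkdir -p pics; python3 - <<'E'
from workcell import bot, optics, workorder
import cv2
print(bot.read_state()); print(bot.tcp_to_grasp)
for n in ("side","top"):
    c=optics.read_camera(n); cv2.imwrite(f"pics/{n}0.png",cv2.resize(c["image"][:,:,::-1],(768,576)))
    print(n,c["mtx"],c["world_from_camera"],(c["z_map"]>0).mean())
E
```

```text
total 12
drwxr-xr-x  3 agent agent 4096 Dec  7 14:41 .
drwxr-xr-x 23 root  root  4096 Dec  7 14:41 ..
drwxr-xr-x  2 agent agent 4096 Dec  7 14:41 pics
{'time': 0.0, 'q': array([-1.26791771e+00,  2.64729912e-01,  1.60540871e+00,  1.18919789e-05,
        1.27371559e+00, -3.68801297e-02]), 'joint_vel': array([-4.93748426e-04,  1.07604869e-03,  4.75554662e-04,  5.71291394e-05,
       -8.15794547e-05,  5.27008620e-04]), 'joint_torque': array([-1.14004251e-04, -5.15106690e+01, -3.67314327e+01,  2.72578673e-04,
        1.30484859e-02, -2.18256201e-05]), 'tool_pos': array([ 0.22473997, -0.63568875,  0.22995896]), 'tcp_rot': array([-0.3497346 ,  2.03948128, -2.03484498]), 'wrist_force': array([-0.05236146, -0.00911966, -0.08354821]), 'torque': array([-0.03612047,  0.00157614,  0.00579536]), 'width': 0.9999727739105219}
-0.0187
side [[348.49981629   0.         251.57789888]
 [  0.         348.49981629 194.44893047]
 [  0.           0.           1.        ]] [[-0.99222749 -0.04581594  0.11569578  0.47969559]
 [-0.12282469  0.50978129 -0.85149112  0.87880581]
 [-0.01996768 -0.8590832  -0.51144634  0.67472476]
 [ 0.          0.          0.          1.        ]] 0.99609375
top [[468.09817153   0.         258.35527187]
 [  0.         468.09817153 196.82403945]
 [  0.           0.           1.        ]] [[-5.23262287e-03 -9.98535097e-01  5.38542536e-02  5.14927181e-01]
 [-9.99986185e-01  5.19811284e-03 -7.80857108e-04 -7.30267193e-03]
 [ 4.99772740e-04 -5.38575955e-02 -9.98548501e-01  1.59574396e+00]
 [ 0.00000000e+00  0.00000000e+00  0.00000000e+00  1.00000000e+00]] 0.9960378011067709
```

View pics/top0.png

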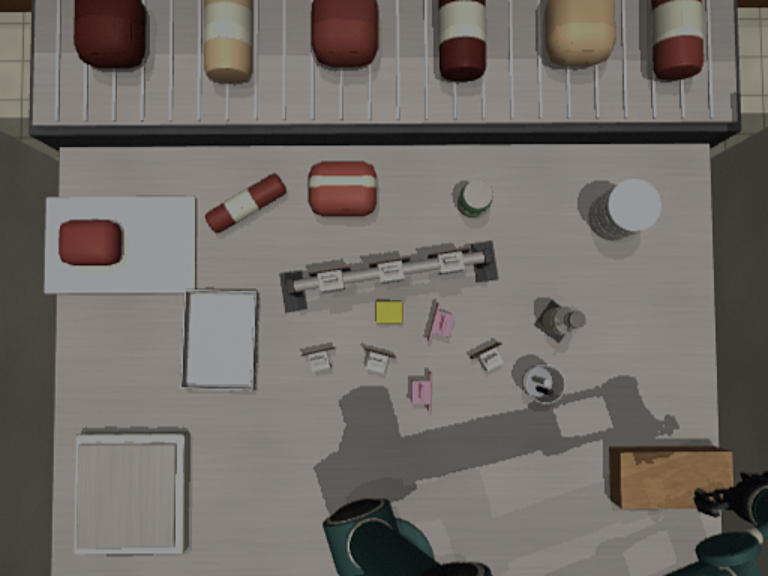

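View pics/side0.png

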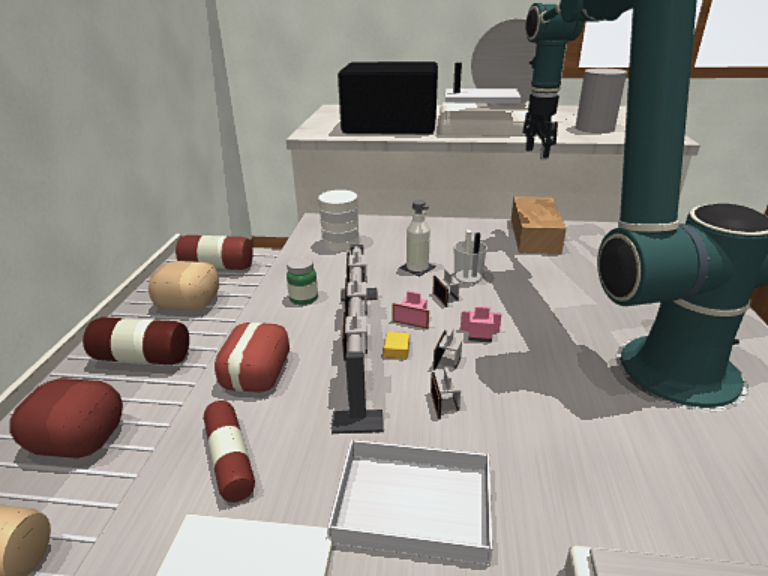

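Top view (768-wide): the rail runs (293,285) to (485,258) with three old tags at (330,280), (390,270) and (450,262). The new tags are at (318,359), (377,362) and (488,357). Pink look-alikes are at (440,322) and (421,392), cheese at (389,312), cup at (542,383), bottle at (562,318) and pan at (221,340). Candidates that could be mistaken for tags are the two pinks. Next is a close crop.

```bash
python3 - <<'E'
from workcell import optics
import cv2,numpy as np
t=optics.read_camera("top");s=optics.read_camera("side")
a=t["image"][150:280,180:400,::-1]; cv2.imwrite("pics/topc1.png",cv2.resize(a,None,fx=3.6,fy=3.6,interpolation=cv2.INTER_CUBIC))
a=s["image"][120:300,200:350,::-1]; cv2.imwrite("pics/sidec1.png",cv2.resize(a,None,fx=3.3,fy=3.3,interpolation=cv2.INTER_CUBIC))
E
```

```text
(no output)
```

View pics/topc1.png

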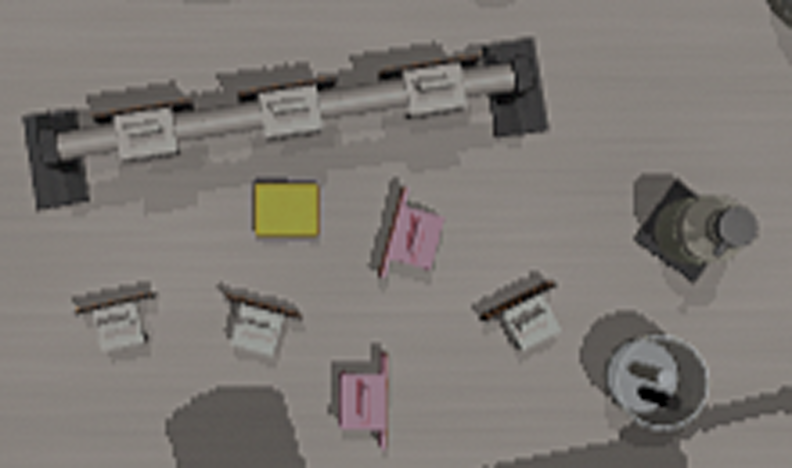

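View pics/sidec1.png

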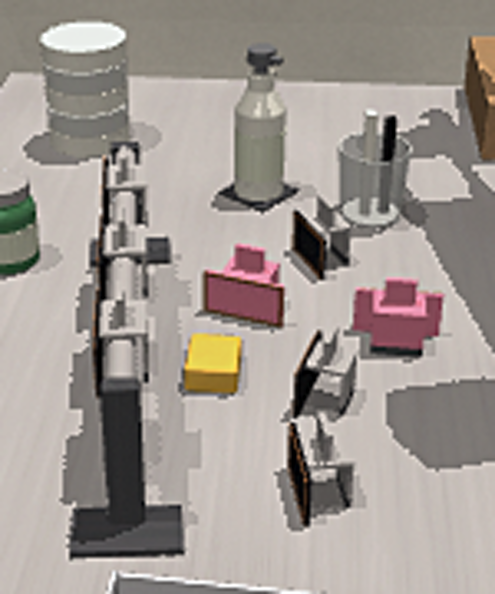

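```bash
cat > h.py <<'E'
from workcell import bot, optics
import cv2,numpy as np
from scipy.spatial.transform import Rotation as R
def cam(n):
    c=optics.read_camera(n); return c
def cloud(c):
    z=c["z_map"]; h,w=z.shape; u,v=np.meshgrid(np.arange(w),np.arange(h)); K=c["mtx"]
    P=np.stack([(u-K[0,2])/K[0,0]*z,(v-K[1,2])/K[1,1]*z,z],-1)
    T=c["world_from_camera"]; W=P@T[:3,:3].T+T[:3,3]; W[z==0]=np.nan; return W
def ray(c,uv,zp):
    K=c["mtx"];T=c["world_from_camera"]; uv=np.atleast_2d(uv).astype(float)
    d=np.c_[(uv[:,0]-K[0,2])/K[0,0],(uv[:,1]-K[1,2])/K[1,1],np.ones(len(uv))]@T[:3,:3].T
    o=T[:3,3]; s=(zp-o[2])/d[:,2]; return o+s[:,None]*d
def proj(c,p):
    T=c["world_from_camera"];q=(np.atleast_2d(p)-T[:3,3])@T[:3,:3];q=q@c["mtx"].T;return q[:,:2]/q[:,2:]
E
python3 - <<'E'
from h import *
t=cam("top");s=cam("side")
W=cloud(t);S=cloud(s)
print("table z top",np.nanmedian(W[270:285,250:300,2]),"side",np.nanmedian(S[300:310,200:230,2]))
im=t["image"].astype(int); mx=im.max(-1);mn=im.min(-1)
for name,box in dict(rail=(155,215,180,340),new=(215,260,190,350)).items():
    r0,r1,c0,c1=box
    hs=(mx-mn<30)&(mn>115)
    m=np.zeros(hs.shape,np.uint8); m[r0:r1,c0:c1]=(hs*255)[r0:r1,c0:c1]
    n,l,st,ce=cv2.connectedComponentsWithStats(m)
    for i in range(1,n):
        if st[i,4]>15: print(name,st[i],ce[i].round(1),np.nanmedian(W[l==i],0).round(3), mn[l==i].mean())
# tall points
def cl(Wc,zr,br,nm):
    m=((Wc[...,2]>zr[0])&(Wc[...,2]<zr[1])&(Wc[...,0]>br[0])&(Wc[...,0]<br[1])&(Wc[...,1]>br[2])&(Wc[...,1]<br[3])).astype(np.uint8)
    n,l,st,ce=cv2.connectedComponentsWithStats(m)
    for i in range(1,n):
        if st[i,4]>4:
            p=Wc[l==i];q=p[:,:2]-p[:,:2].mean(0);v=np.linalg.svd(q)[2][0]
            print(nm,st[i,4],p.mean(0).round(4),"max z",p[:,2].max().round(3),"dir",np.degrees(np.arctan2(v[1],v[0])).round(1),"len",np.ptp(q@v).round(4))
for nm,X in(("top",W),("side",S)):
    cl(X,(.152,.19),(.5,.75,-.27,.25),nm+" railtab")
    cl(X,(.055,.085),(.38,.56,-.25,.2),nm+" tab")
    cl(X,(.17,.25),(.45,.7,-.45,-.25),nm+" cap")
    cl(X,(.01,.05),(.42,.7,.22,.5),nm+" pan")
E
```

```text
table z top 0.0011886703861661019 side -0.0002827436641894554
rail [ 180  155  160   60 4753] [259.5 182.7] [ 0.67  -0.008  0.001] 126.38985903639806
rail [196 168 127  26 831] [262.2 180.7] [ 0.645 -0.023  0.145] 135.65944645006016
rail [274 182  16   9  87] [280.3 185.7] [ 0.638 -0.083  0.001] 121.28735632183908
rail [237 187  13   9  69] [243.  191.4] [ 0.618  0.044 -0.001] 120.85507246376811
rail [204 193   9  13  68] [207.7 197.4] [0.601 0.164 0.001] 121.8529411764706
new [ 190  215  160   45 5919] [267.4 236.7] [ 0.464 -0.037  0.001] 127.91485048150025
new [288 215   6   9  30] [290.8 218.5] [ 0.526 -0.116  0.05 ] 120.56666666666666
new [275 254  12   6  47] [281.  256.5] [ 0.403 -0.085  0.051] 121.59574468085107
top railtab 5 [ 0.6808 -0.1261  0.1535] max z 0.155 dir 134.6 len 0.0129
top railtab 30 [ 0.6642 -0.1383  0.1677] max z 0.18 dir -82.2 len 0.0303
top railtab 26 [ 0.6454 -0.0167  0.1697] max z 0.181 dir -85.8 len 0.0281
top railtab 32 [0.6263 0.1089 0.1672] max z 0.178 dir 92.2 len 0.0325
top tab 22 [ 0.5386 -0.1286  0.0734] max z 0.08 dir 168.8 len 0.0301
top tab 26 [
[... 410 characters left out ...]
ltab 17 [ 0.6646 -0.1311  0.1673] max z 0.172 dir 98.7 len 0.0312
side railtab 23 [ 0.6445 -0.0056  0.1659] max z 0.173 dir 97.9 len 0.0348
side railtab 35 [0.6258 0.1184 0.1657] max z 0.173 dir 96.4 len 0.0329
side tab 33 [ 0.4601 -0.2297  0.0667] max z 0.077 dir 121.3 len 0.0356
side tab 52 [ 0.5371 -0.1251  0.0663] max z 0.076 dir 164.3 len 0.0295
side tab 44 [ 0.3905 -0.0762  0.0667] max z 0.077 dir -177.3 len 0.0221
side tab 33 [0.4542 0.0225 0.0688] max z 0.076 dir 76.0 len 0.0349
side tab 47 [0.458  0.1503 0.0688] max z 0.077 dir 104.9 len 0.0327
side cap 62 [ 0.5387 -0.3767  0.1843] max z 0.191 dir 163.9 len 0.0416
side pan 3419 [0.578  0.4163 0.0234] max z 0.043 dir -141.7 len 0.346
```

```bash
python3 - <<'E'
from h import *
t=cam("top");s=cam("side")
W=cloud(t);S=cloud(s)
def sel(X,zr,br): return X[(X[...,2]>zr[0])&(X[...,2]<zr[1])&(X[...,0]>br[0])&(X[...,0]<br[1])&(X[...,1]>br[2])&(X[...,1]<br[3])]
for nm,X in(("top",W),("side",S)):
    p=sel(X,(.132,.146),(.5,.75,-.25,.25))
    vx,vy,x0,y0=cv2.fitLine(p[:,:2].astype(np.float32),cv2.DIST_HUBER,0,.01,.01).ravel()
    print(nm,"rail line",len(p),"x at y0:",x0+vx/vy*(0-y0),"yaw",np.degrees(np.arctan2(-vx/vy,1)), "y range",np.percentile(p[:,1],[0.5,99.5]))
# posts/base plates : dark in top image
im=t["image"].astype(int);dk=((im.max(-1)<75)).astype(np.uint8); dk[:150]=0;dk[215:]=0;dk[:,:180]=0;dk[:,340:]=0
n,l,st,ce=cv2.connectedComponentsWithStats(dk)
for i in range(1,n):
    if st[i,4]>30:
        print("dark",st[i],ce[i],np.nanmedian(W[l==i],0).round(3),im[l==i].mean(0)); r=cv2.minAreaRect(np.argwhere(l==i)[:,::-1].astype(np.float32));print(r, ray(t,r[0],.01))
# pan rim by ray to z=.04: mask bright/by depth
pm=sel(W,(.03,.046),(.38,.7,.28,.52))
r=cv2.minAreaRect(pm[:,:2].astype(np.float32)); print("pan top",len(pm),r)
pm=sel(S,(.03,.046),(.38,.7,.28,.52))
r=cv2.minAreaRect(pm[:,:2].astype(np.float32)); print("pan side",len(pm),r)
# cap
for nm,X in(("top",W),("side",S)):
    p=sel(X,(.183,.2),(.45,.7,-.45,-.3)); print(nm,"cap",len(p),np.median(p,0),p.min(0),p.max(0))
a=t["image"][190:235,345:400,::-1]; cv2.imwrite("pics/cap.png",cv2.resize(a,None,fx=12,fy=12,interpolation=cv2.INTER_NEAREST))
Rm=R.from_rotvec(bot.read_state()["tcp_rot"]).as_matrix();print(Rm.round(3))
E
```

```text
top rail line 889 x at y0: 0.64446324 yaw 8.535309 y range [-0.22277278  0.20109432]
side rail line 692 x at y0: 0.644175 yaw 8.195534 y range [-0.21584011  0.20655978]
dark [293 161  39  27 358] [321.32402235 173.98882682] [ 0.668 -0.22   0.009] [52.00558659 50.55027933 50.44972067]
((312.1486511230469, 175.89190673828125), (25.810640335083008, 35.1813850402832), 80.53767395019531) [[ 0.67078972 -0.1918621   0.01      ]]
dark [246 173  14   6  31] [251.         175.74193548] [0.661 0.017 0.142] [45.67741935 40.61290323 37.87096774]
((252.55770874023438, 175.78846740722656), (3.3339743614196777, 13.728129386901855), 78.69007110595703) [[0.6721933  0.01079837 0.01      ]]
dark [187 181  18  27 332] [194.70180723 194.2560241 ] [0.603 0.201 0.008] [51.08433735 50.52108434 50.69879518]
((195.15426635742188, 193.84942626953125), (26.040287017822266, 14.917118072509766), 82.56858825683594) [[0.6116757  0.20587345 0.01      ]]
pan top 340 ((0.5214368104934692, 0.3872718811035156), (0.2037011682987213, 0.25402578711509705), 88.18832397460938)
pan side 1132 ((0.5031291842460632, 0.3701780438423157), (0.16326802968978882, 0.22006282210350037), 88.18660736083984)
top cap 113 [ 0.54017581 -0.38472064  0.19086587] [ 0.51923027 -0.40365591  0.18436411] [ 0.55833057 -0.36832897  0.19879129]
side cap 41 [ 0.53929747 -0.37543437  0.18863784] [ 0.52016157 -0.39690501  0.18323383] [ 0.55568404 -0.36313981  0.19224884]
[[-0.943 -0.     0.333]
 [-0.333  0.    -0.943]
 [-0.    -1.    -0.   ]]
```

View pics/cap.png

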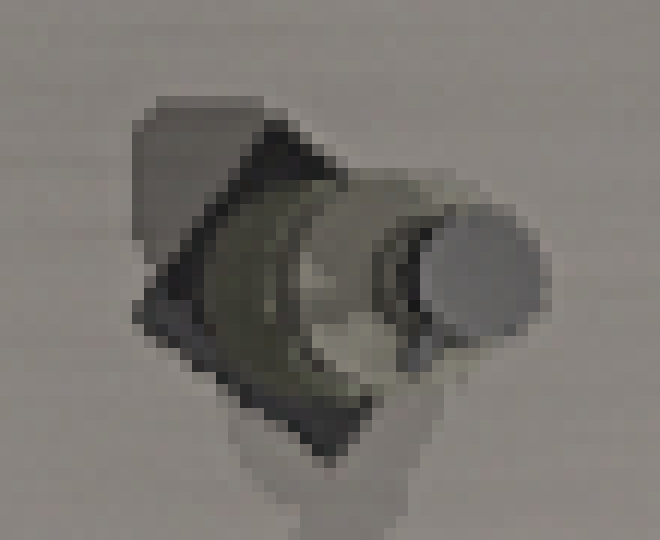

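```bash
cat > plan.py <<'E'
# plan.py x y z yawdeg : prints shift in tool axes (final-yaw frame) and rounded suggestion of rows
import sys; from h import *
def main(x,y,z,yaw,w=None):
    s=bot.read_state(); M=R.from_rotvec(s["tcp_rot"]).as_matrix(); p=s["tool_pos"]
    yaw=np.radians(yaw); z_=np.array([np.cos(yaw),np.sin(yaw),0]);y_=np.array([0,0,-1.]);x_=np.cross(y_,z_)
    G=np.c_[x_,y_,z_]; rv=R.from_matrix(M.T@G).as_rotvec(); d=np.array([x,y,z])-p
    n=max(int(np.ceil(np.linalg.norm(d)/.06)),int(np.ceil(np.linalg.norm(rv)/.18)),1)
    print("pos",p.round(4),"yaw",np.degrees(np.arctan2(M[1,2],M[0,2])).round(2),"tilt",np.degrees(np.arccos(-M[2,1])).round(2),"d",d.round(3),"tool d",(M.T@d).round(4),"rv",rv.round(4),"n",n,"w",round(s["width"],3))
    rows=[]
    for i in range(n):
        Mi=M@R.from_rotvec(rv*i/n).as_matrix()
        rows.append([round(float(a),3) for a in np.r_[Mi.T@d/n]]+[round(float(a),2) for a in rv/n])
    print(rows)
main(*map(float,sys.argv[1:5]))
E
python3 - <<'E'
from h import *
t=cam("top")
print("cap",ray(t,[384.9,212.4],.19))
print("pan",ray(t,[[146.4,225.8],[122,193.5],[171,193],[122.5,259]],.04))
print("post ends",ray(t,[[196,190.6],[323,171.5]],.144))
E
python3 plan.py .60 .05 .30 8.4
```

```text
cap [[ 0.5419308  -0.38809973  0.19      ]]
pan [[0.5045167  0.36332407 0.04      ]
 [0.61227771 0.44536558 0.04      ]
 [0.61309706 0.28226206 0.04      ]
 [0.39543027 0.44144718 0.04      ]]
post ends [[ 0.61360376  0.18525182  0.144     ]
 [ 0.67117762 -0.21022857  0.144     ]]
pos [ 0.225  -0.6363  0.2312] yaw -70.53 tilt 0.01 d [0.375 0.686 0.069] tool d [-0.5823 -0.0687 -0.5221] rv [ 2.0000e-04 -1.3776e+00 -1.0000e-04] n 14 w 1.002
[[-0.042, -0.005, -0.037, 0.0, -0.1, -0.0], [-0.045, -0.005, -0.033, 0.0, -0.1, -0.0], [-0.048, -0.005, -0.028, 0.0, -0.1, -0.0], [-0.051, -0.005, -0.024, 0.0, -0.1, -0.0], [-0.053, -0.005, -0.018, 0.0, -0.1, -0.0], [-0.054, -0.005, -0.013, 0.0, -0.1, -0.0], [-0.055, -0.005, -0.008, 0.0, -0.1, -0.0], [-0.056, -0.005, -0.002, 0.0, -0.1, -0.0], [-0.056, -0.005, 0.003, 0.0, -0.1, -0.0], [-0.055, -0.005, 0.009, 0.0, -0.1, -0.0], [-0.054, -0.005, 0.014, 0.0, -0.1, -0.0], [-0.052, -0.005, 0.019, 0.0, -0.1, -0.0], [-0.05, -0.005, 0.024, 0.0, -0.1, -0.0], [-0.048, -0.005, 0.029, 0.0, -0.1, -0.0]]
```

```bash
python3 -m handwheel '[[0,-0.05,0,0,0,0,0.5],[0,-0.03,0,0,0,0,0.5]]' 40
```

```text
time: 0.7
tool_pos: [0.2252, -0.6369, 0.3136]
tcp_rot: [-0.349, 2.035, -2.039]
wrist_force: [0.1, -0.1, 0.1]
width: 0.606
```

```bash
python3 -m handwheel '[[-0.042,0,-0.037,0,-0.1,0,0.4],[-0.045,0,-0.033,0,-0.1,0,0.4],[-0.048,0,-0.028,0,-0.1,0,0.4],[-0.051,0,-0.024,0,-0.1,0,0.4],[-0.053,0,-0.018,0,-0.1,0,0.4],[-0.054,0,-0.013,0,-0.1,0,0.4],[-0.055,0,-0.008,0,-0.1,0,0.4],[-0.056,0,-0.002,0,-0.1,0,0.4]]'; python3 plan.py .626 .110 .24 8.4
```

```text
time: 1.7
tool_pos: [0.4389, -0.2422, 0.3117]
tcp_rot: [-0.975, 1.516, -1.518]
wrist_force: [1.0, 0.1, -0.2]
width: 0.399
pos [ 0.4389 -0.2422  0.3117] yaw -24.52 tilt 0.06 d [ 0.187  0.352 -0.072] tool d [-0.3981  0.0717  0.024 ] rv [-1.000e-03 -5.746e-01  4.000e-04] n 7 w 0.399
[[-0.057, 0.01, 0.003, -0.0, -0.08, 0.0], [-0.056, 0.01, 0.008, -0.0, -0.08, 0.0], [-0.056, 0.01, 0.013, -0.0, -0.08, 0.0], [-0.054, 0.01, 0.017, -0.0, -0.08, 0.0], [-0.053, 0.01, 0.022, -0.0, -0.08, 0.0], [-0.051, 0.01, 0.026, -0.0, -0.08, 0.0], [-0.048, 0.01, 0.03, -0.0, -0.08, 0.0]]
```

```bash
python3 -m handwheel '[[-0.057,0.01,0.003,0,-0.082,0,0.4],[-0.056,0.01,0.008,0,-0.082,0,0.4],[-0.056,0.01,0.013,0,-0.082,0,0.4],[-0.054,0.01,0.017,0,-0.082,0,0.4],[-0.053,0.01,0.022,0,-0.082,0,0.4],[-0.051,0.01,0.026,0,-0.082,0,0.4],[-0.048,0.01,0.03,0,-0.082,0,0.4],[0,0,0,0,0,0,0.4]]'; python3 plan.py .626 .110 .149 8.4
python3 - <<'E'
from h import *
t=cam("top");s=cam("side")
a=t["image"][150:280,130:350,::-1]; b=cv2.resize(a,None,fx=3.6,fy=3.6); cv2.imwrite("pics/t2.png",b)
a=s["image"][60:300,150:350,::-1]; cv2.imwrite("pics/s2.png",cv2.resize(a,None,fx=2.4,fy=2.4))
E
```

```text
time: 2.7
tool_pos: [0.6273, 0.1113, 0.2395]
tcp_rot: [-1.276, 1.102, -1.098]
wrist_force: [-0.7, -0.5, -0.5]
width: 0.402
pos [0.6273 0.1113 0.2395] yaw 8.46 tilt 0.12 d [-0.001 -0.001 -0.091] tool d [ 0.0012  0.0905 -0.0013] rv [ 0.0019  0.001  -0.0009] n 2 w 0.402
[[0.001, 0.045, -0.001, 0.0, 0.0, -0.0], [0.001, 0.045, -0.001, 0.0, 0.0, -0.0]]
```

View pics/s2.png

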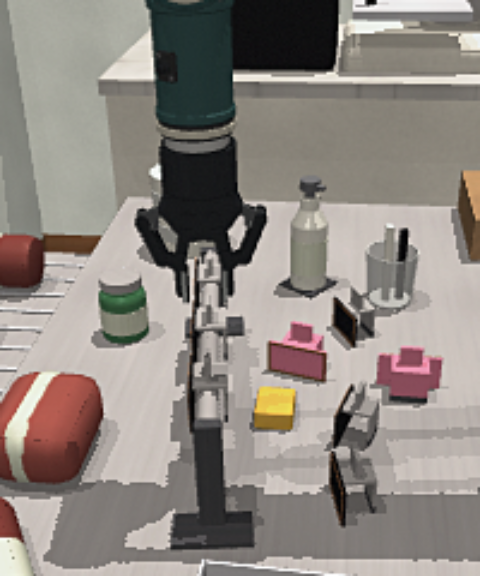

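The side view shows the fingers straddling the rail line, with finger tips at crop (183,290) and (233,285). They are centred on the tags, so I descend on the +y old tag.

```bash
python3 -m handwheel '[[0.001,0.045,-0.001,0,0,0,0.4],[0,0.03,0,0,0,0,0.4],[0,0.014,0,0,0,0,0.4],[0,0,0,0,0,0,0.4],[0,0,0,0,0,0,0],[0,0,0,0,0,0,0],[0,0,0,0,0,0,0],[0,0,0,0,0,0,0]]' 40
python3 - <<'E'
from h import *
s=cam("side")
a=s["image"][60:300,150:350,::-1]; cv2.imwrite("pics/s3.png",cv2.resize(a,None,fx=2.4,fy=2.4))
E
```

```text
time: 3.8
tool_pos: [0.6277, 0.1067, 0.1545]
tcp_rot: [-1.271, 1.1, -1.105]
wrist_force: [0.4, -1.9, 5.8]
width: 0.058
```

View pics/s3.png

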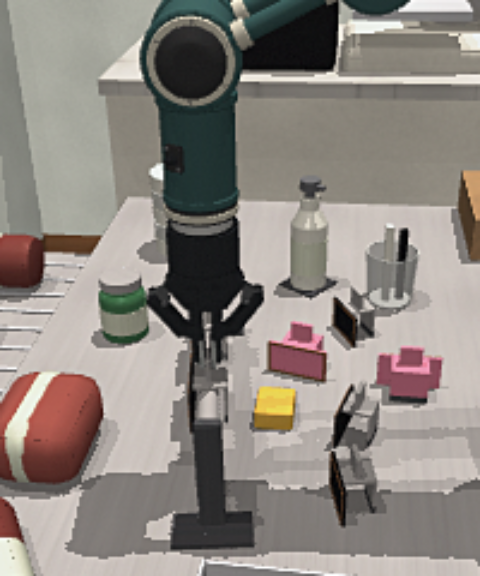

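```bash
python3 -m handwheel '[[0,-0.02,0,0,0,0,0],[0,-0.04,0,0,0,0,0],[0,-0.05,0,0,0,0,0],[0,0,0,0,0,0,0]]' 
python3 - <<'E'
from h import *
s=cam("side")
a=s["image"][60:300,150:350,::-1]; cv2.imwrite("pics/s4.png",cv2.resize(a,None,fx=2.4,fy=2.4))
E
python3 plan.py .443 .370 .24 8.4
```

```text
time: 4.35
tool_pos: [0.6289, 0.1073, 0.2694]
tcp_rot: [-1.265, 1.096, -1.107]
wrist_force: [0.6, -0.3, -0.6]
width: 0.055
pos [0.6274 0.1071 0.2661] yaw 8.2 tilt 0.32 d [-0.184  0.263 -0.026] tool d [-0.2865  0.0254 -0.1451] rv [-0.0056 -0.0034 -0.0001] n 6 w 0.057
[[-0.048, 0.004, -0.024, -0.0, -0.0, -0.0], [-0.048, 0.004, -0.024, -0.0, -0.0, -0.0], [-0.048, 0.004, -0.024, -0.0, -0.0, -0.0], [-0.048, 0.004, -0.024, -0.0, -0.0, -0.0], [-0.048, 0.004, -0.024, -0.0, -0.0, -0.0], [-0.048, 0.004, -0.024, -0.0, -0.0, -0.0]]
```

View pics/s4.png

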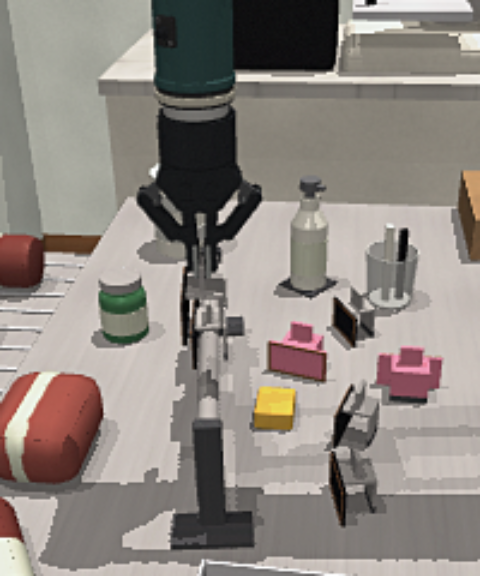

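The old tag is lifted clear of the rail (crop (205,275)). Next I carry it to the pan.

```bash
python3 -m handwheel '[[-0.048,0.0,-0.024,0,0,0,0],[-0.048,0,-0.024,0,0,0,0],[-0.048,0.0,-0.024,0,0,0,0],[-0.048,0.01,-0.024,0,0,0,0],[-0.048,0.02,-0.024,0,0,0,0],[-0.048,0.03,-0.024,0,0,0,0],[0,0.03,0,0,0,0,0],[0,0,0,0,0,0,0]]'
python3 plan.py .443 .370 .062 8.4
python3 - <<'E'
from h import *
s=cam("side")
a=s["image"][100:384,130:360,::-1]; cv2.imwrite("pics/s5.png",cv2.resize(a,None,fx=2.1,fy=2.1))
E
```

```text
time: 5.4
tool_pos: [0.4387, 0.3695, 0.1676]
tcp_rot: [-1.284, 1.105, -1.102]
wrist_force: [0.4, -0.5, -1.1]
width: 0.057
pos [0.4387 0.3695 0.1676] yaw 8.29 tilt 0.57 d [ 0.004  0.001 -0.106] tool d [-0.0004  0.1056  0.0052] rv [ 0.0086 -0.0019  0.0049] n 2 w 0.057
[[-0.0, 0.053, 0.003, 0.0, -0.0, 0.0], [-0.0, 0.053, 0.002, 0.0, -0.0, 0.0]]
```

View pics/s5.png

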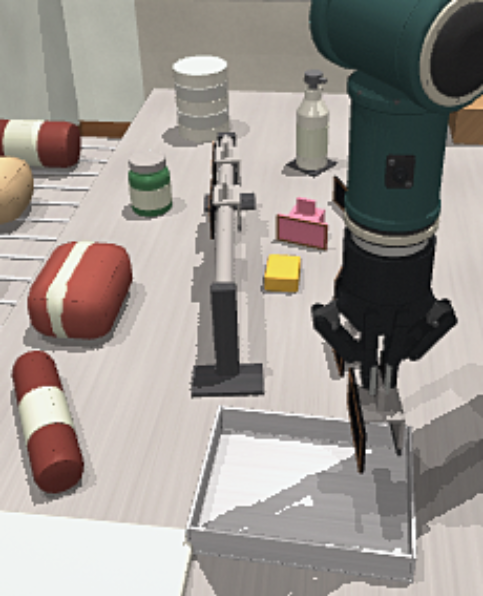

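```bash
python3 -m handwheel '[[0,0.05,0.004,0,0,0,0],[0,0.04,0,0,0,0,0],[0,0.015,0,0,0,0,0],[0,0,0,0,0,0,0]]'
python3 plan.py .443 .370 .062 8.4
```

```text
time: 5.95
tool_pos: [0.4467, 0.3713, 0.0674]
tcp_rot: [-1.274, 1.104, -1.104]
wrist_force: [0.8, -0.2, -0.7]
width: 0.059
pos [0.4467 0.3713 0.0674] yaw 8.13 tilt 0.05 d [-0.004 -0.001 -0.005] tool d [ 0.0008  0.0054 -0.0039] rv [ 0.0008 -0.0047  0.0004] n 1 w 0.059
[[0.001, 0.005, -0.004, 0.0, -0.0, 0.0]]
```

```bash
python3 -m handwheel '[[0,0.004,0,0,0,0,0],[0,0,0,0,0,0,0],[0,0,0,0,0,0,0.35],[0,0,0,0,0,0,0.35],[0,-0.03,0,0,0,0,0.35],[0,-0.06,0,0,0,0,0.35],[0,-0.06,0,0,0,0,0.35],[0,-0.04,0,0,0,0,0.4]]'
python3 - <<'E'
from h import *
t=cam("top");s=cam("side")
a=s["image"][100:384,130:360,::-1]; cv2.imwrite("pics/s6.png",cv2.resize(a,None,fx=2.1,fy=2.1))
E
python3 plan.py .645 -.016 .25 8.4
```

```text
time: 6.95
tool_pos: [0.4473, 0.3726, 0.2574]
tcp_rot: [-1.269, 1.102, -1.103]
wrist_force: [-0.1, 0.6, -0.7]
width: 0.4
pos [0.4493 0.3741 0.2608] yaw 8.2 tilt 0.71 d [ 0.196 -0.39  -0.011] tool d [0.4141 0.0098 0.138 ] rv [-0.0108 -0.0035 -0.0061] n 8 w 0.402
[[0.052, 0.001, 0.017, -0.0, -0.0, -0.0], [0.052, 0.001, 0.017, -0.0, -0.0, -0.0], [0.052, 0.001, 0.017, -0.0, -0.0, -0.0], [0.052, 0.001, 0.017, -0.0, -0.0, -0.0], [0.052, 0.001, 0.017, -0.0, -0.0, -0.0], [0.052, 0.001, 0.017, -0.0, -0.0, -0.0], [0.052, 0.001, 0.017, -0.0, -0.0, -0.0], [0.052, 0.001, 0.017, -0.0, -0.0, -0.0]]
```

View pics/s6.png

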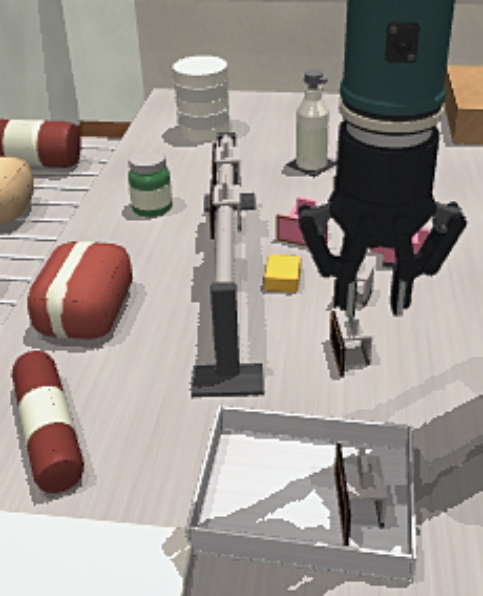

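The first old tag stands in the pan at crop (360,490). The next is the middle old tag.

```bash
python3 -m handwheel '[[0.052,0,0.017,0,0,0,0.4],[0.052,0,0.017,0,0,0,0.4],[0.052,0,0.017,0,0,0,0.4],[0.052,0,0.017,0,0,0,0.4],[0.052,0,0.017,0,0,0,0.4],[0.052,0,0.017,0,0,0,0.4],[0.052,0,0.017,0,0,0,0.4],[0.05,0,0.017,0,0,0,0.4]]'
python3 -m handwheel '[[0,0,0,0,0,0,0.4],[0,0,0,0,0,0,0.4]]'; python3 plan.py .645 -.017 .154 8.4
```

```text
time: 8.05
tool_pos: [0.6402, -0.0203, 0.2524]
tcp_rot: [-1.274, 1.104, -1.103]
wrist_force: [0.9, 0.3, 0.2]
width: 0.403
time: 8.3
tool_pos: [0.6394, -0.0184, 0.2523]
tcp_rot: [-1.274, 1.105, -1.102]
wrist_force: [-0.4, 1.3, 0.4]
width: 0.404
pos [ 0.6394 -0.0184  0.2523] yaw 8.15 tilt 0.11 d [ 0.006  0.001 -0.098] tool d [-0.0005  0.0983  0.0059] rv [ 0.0017 -0.0044 -0.001 ] n 2 w 0.404
[[-0.0, 0.049, 0.003, 0.0, -0.0, -0.0], [-0.0, 0.049, 0.003, 0.0, -0.0, -0.0]]
```

```bash
python3 -m handwheel '[[0,0.04,0.006,0,0,0,0.4],[0,0.04,0,0,0,0,0.4],[0,0.017,0,0,0,0,0.4],[0,0,0,0,0,0,0.4],[0,0,0,0,0,0,0],[0,0,0,0,0,0,0],[0,0,0,0,0,0,0],[0,0,0,0,0,0,0]]' 40
python3 - <<'E'
from h import *
s=cam("side")
a=s["image"][60:300,150:350,::-1]; cv2.imwrite("pics/s7.png",cv2.resize(a,None,fx=2.4,fy=2.4))
E
```

```text
time: 9.3
tool_pos: [0.6474, -0.0177, 0.1588]
tcp_rot: [-1.271, 1.101, -1.105]
wrist_force: [-0.3, 1.0, 5.7]
width: 0.055
```

View pics/s7.png

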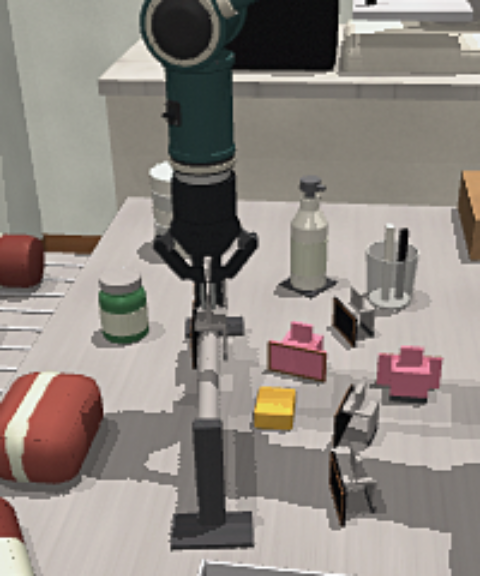

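```bash
python3 -m handwheel '[[0,-0.02,0,0,0,0,0],[0,-0.04,0,0,0,0,0],[0,-0.05,0,0,0,0,0],[0,0,0,0,0,0,0]]' 
python3 plan.py .505 .372 .25 8.4;python3 - <<'E'
from h import *
s=cam("side")
a=s["image"][60:300,150:350,::-1]; cv2.imwrite("pics/s8.png",cv2.resize(a,None,fx=2.4,fy=2.4))
E
```

```text
time: 9.85
tool_pos: [0.6493, -0.0182, 0.2739]
tcp_rot: [-1.266, 1.094, -1.11]
wrist_force: [0.3, -0.2, -1.2]
width: 0.052
pos [ 0.6493 -0.0182  0.2739] yaw 8.18 tilt 0.67 d [-0.144  0.39  -0.024] tool d [-0.4068  0.0218 -0.0875] rv [-0.0115 -0.0038  0.0026] n 7 w 0.052
[[-0.058, 0.003, -0.013, -0.0, -0.0, 0.0], [-0.058, 0.003, -0.012, -0.0, -0.0, 0.0], [-0.058, 0.003, -0.012, -0.0, -0.0, 0.0], [-0.058, 0.003, -0.012, -0.0, -0.0, 0.0], [-0.058, 0.003, -0.012, -0.0, -0.0, 0.0], [-0.058, 0.003, -0.012, -0.0, -0.0, 0.0], [-0.058, 0.003, -0.012, -0.0, -0.0, 0.0]]
```

View pics/s8.png

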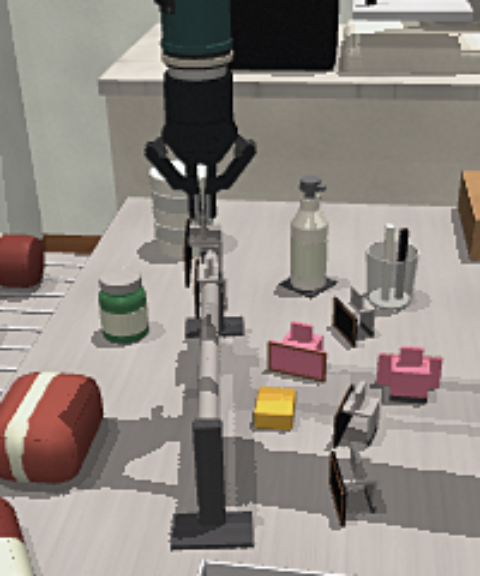

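```bash
python3 -m handwheel '[[-0.058,0,-0.0125,0,0,0,0],[-0.058,0,-0.0125,0,0,0,0],[-0.058,0,-0.0125,0,0,0,0],[-0.058,0,-0.0125,0,0,0,0],[-0.058,0,-0.0125,0,0,0,0],[-0.058,0.02,-0.0125,0,0,0,0],[-0.058,0.03,-0.0125,0,0,0,0],[0,0.03,0,0,0,0,0]]'
python3 -m handwheel '[[0,0,0,0,0,0,0]]'
python3 plan.py .507 .372 .068 8.4
```

```text
time: 10.9
tool_pos: [0.5001, 0.3714, 0.1861]
tcp_rot: [-1.277, 1.101, -1.098]
wrist_force: [0.1, -0.4, -2.0]
width: 0.058
time: 11.02
tool_pos: [0.4993, 0.3668, 0.1832]
tcp_rot: [-1.284, 1.106, -1.102]
wrist_force: [-0.5, -1.7, -0.9]
width: 0.057
pos [0.4993 0.3668 0.1832] yaw 8.28 tilt 0.56 d [ 0.008  0.005 -0.115] tool d [-0.0045  0.1151  0.0094] rv [ 0.0087 -0.002   0.0045] n 2 w 0.057
[[-0.002, 0.058, 0.005, 0.0, -0.0, 0.0], [-0.002, 0.058, 0.004, 0.0, -0.0, 0.0]]
```

```bash
python3 -m handwheel '[[-0.003,0.05,0.009,0,0,0,0],[0,0.045,0,0,0,0,0],[0,0.018,0,0,0,0,0],[0,0,0,0,0,0,0],[0,0,0,0,0,0,0]]'
python3 plan.py .507 .372 .068 8.4
```

```text
time: 11.65
tool_pos: [0.513, 0.3732, 0.0776]
tcp_rot: [-1.269, 1.102, -1.104]
wrist_force: [0.5, 0.5, -0.7]
width: 0.054
pos [0.513  0.3732 0.0776] yaw 8.17 tilt 0.22 d [-0.006 -0.001 -0.01 ] tool d [ 0.0004  0.0096 -0.0061] rv [-0.0035 -0.0041 -0.0017] n 1 w 0.054
[[0.0, 0.01, -0.006, -0.0, -0.0, -0.0]]
```

```bash
python3 -m handwheel '[[0,0.008,0,0,0,0,0],[0,0,0,0,0,0,0],[0,0,0,0,0,0,0]]'
```

```text
time: 12.02
tool_pos: [0.5113, 0.3726, 0.0675]
tcp_rot: [-1.273, 1.103, -1.103]
wrist_force: [0.4, 0.5, -1.6]
width: 0.056
```

```bash
python3 -m handwheel '[[0,0,0,0,0,0,0.35],[0,0,0,0,0,0,0.35],[0,-0.03,0,0,0,0,0.35],[0,-0.06,0,0,0,0,0.35],[0,-0.06,0,0,0,0,0.4],[0,-0.04,0,0,0,0,0.4],[0,0,0,0,0,0,0.4]]'
python3 - <<'E'
from h import *
t=cam("top");s=cam("side")
a=s["image"][100:384,130:360,::-1]; cv2.imwrite("pics/s9.png",cv2.resize(a,None,fx=2.1,fy=2.1))
E
python3 plan.py .664 -.138 .25 8.4
```

```text
time: 12.9
tool_pos: [0.5137, 0.3741, 0.2632]
tcp_rot: [-1.263, 1.099, -1.104]
wrist_force: [-0.7, 0.4, 0.2]
width: 0.4
pos [0.5113 0.3725 0.2576] yaw 8.19 tilt 0.06 d [ 0.153 -0.511 -0.008] tool d [0.5271 0.0074 0.0784] rv [-0.001  -0.0036 -0.0004] n 9 w 0.4
[[0.059, 0.001, 0.009, -0.0, -0.0, -0.0], [0.059, 0.001, 0.009, -0.0, -0.0, -0.0], [0.059, 0.001, 0.009, -0.0, -0.0, -0.0], [0.059, 0.001, 0.009, -0.0, -0.0, -0.0], [0.059, 0.001, 0.009, -0.0, -0.0, -0.0], [0.059, 0.001, 0.009, -0.0, -0.0, -0.0], [0.059, 0.001, 0.009, -0.0, -0.0, -0.0], [0.059, 0.001, 0.009, -0.0, -0.0, -0.0], [0.059, 0.001, 0.009, -0.0, -0.0, -0.0]]
```

View pics/s9.png

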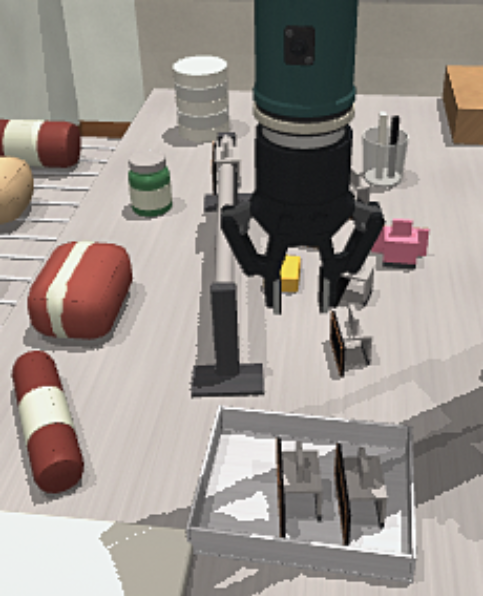

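Both removed tags stand in the pan at crop (300,480) and (360,480). I go for the last old tag.

```bash
python3 -m handwheel '[[0.059,0,0.009,0,0,0,0.4],[0.059,0,0.009,0,0,0,0.4],[0.059,0,0.009,0,0,0,0.4],[0.059,0,0.009,0,0,0,0.4],[0.059,0,0.009,0,0,0,0.4],[0.059,0,0.009,0,0,0,0.4],[0.059,0,0.009,0,0,0,0.4],[0.059,0,0.009,0,0,0,0.4]]'
python3 -m handwheel '[[0.055,0,0.009,0,0,0,0.4],[0,0,0,0,0,0,0.4],[0,0,0,0,0,0,0.4]]'; python3 plan.py .664 -.137 .154 8.4
```

```text
time: 14.0
tool_pos: [0.6488, -0.0861, 0.2542]
tcp_rot: [-1.276, 1.107, -1.1]
wrist_force: [0.0, 0.0, 1.0]
width: 0.401
time: 14.38
tool_pos: [0.6653, -0.1372, 0.2546]
tcp_rot: [-1.274, 1.108, -1.101]
wrist_force: [-0.1, 0.4, 0.5]
width: 0.401
pos [ 0.6653 -0.1372  0.2546] yaw 8.14 tilt 0.25 d [-0.001  0.    -0.101] tool d [-0.0002  0.1006 -0.0009] rv [ 0.0037 -0.0045 -0.0022] n 2 w 0.401
[[-0.0, 0.05, -0.0, 0.0, -0.0, -0.0], [-0.0, 0.05, -0.001, 0.0, -0.0, -0.0]]
```

```bash
python3 -m handwheel '[[0,0.04,-0.001,0,0,0,0.4],[0,0.04,0,0,0,0,0.4],[0,0.019,0,0,0,0,0.4],[0,0,0,0,0,0,0.4],[0,0,0,0,0,0,0],[0,0,0,0,0,0,0],[0,0,0,0,0,0,0],[0,0,0,0,0,0,0]]' 40
python3 -m handwheel '[[0,-0.02,0,0,0,0,0],[0,-0.04,0,0,0,0,0],[0,-0.05,0,0,0,0,0],[0,0,0,0,0,0,0]]' 
python3 plan.py .567 .372 .25 8.4;python3 - <<'E'
from h import *
s=cam("side")
a=s["image"][60:300,150:350,::-1]; cv2.imwrite("pics/s10.png",cv2.resize(a,None,fx=2.4,fy=2.4))
E
```

```text
time: 15.38
tool_pos: [0.6667, -0.1379, 0.1606]
tcp_rot: [-1.271, 1.101, -1.105]
wrist_force: [-2.1, 1.9, 6.0]
width: 0.053
time: 15.88
tool_pos: [0.6689, -0.1387, 0.2762]
tcp_rot: [-1.268, 1.093, -1.112]
wrist_force: [0.2, -0.6, -1.2]
width: 0.056
pos [ 0.6689 -0.1387  0.2762] yaw 8.18 tilt 0.71 d [-0.102  0.511 -0.026] tool d [-0.5202  0.0234 -0.0284] rv [-0.0115 -0.0038  0.0047] n 9 w 0.056
[[-0.058, 0.003, -0.003, -0.0, -0.0, 0.0], [-0.058, 0.003, -0.003, -0.0, -0.0, 0.0], [-0.058, 0.003, -0.003, -0.0, -0.0, 0.0], [-0.058, 0.003, -0.003, -0.0, -0.0, 0.0], [-0.058, 0.003, -0.003, -0.0, -0.0, 0.0], [-0.058, 0.003, -0.003, -0.0, -0.0, 0.0], [-0.058, 0.003, -0.003, -0.0, -0.0, 0.0], [-0.058, 0.003, -0.003, -0.0, -0.0, 0.0], [-0.058, 0.003, -0.003, -0.0, -0.0, 0.0]]
```

View pics/s10.png

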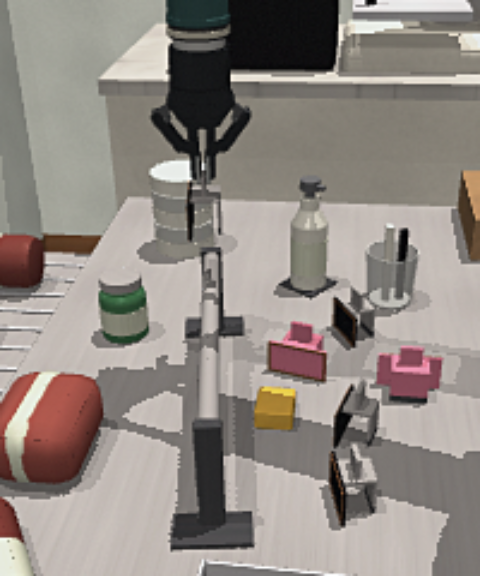

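```bash
python3 -m handwheel '[[-0.058,0,-0.003,0,0,0,0],[-0.058,0,-0.003,0,0,0,0],[-0.058,0,-0.003,0,0,0,0],[-0.058,0,-0.003,0,0,0,0],[-0.058,0,-0.003,0,0,0,0],[-0.058,0,-0.003,0,0,0,0],[-0.058,0,-0.003,0,0,0,0],[-0.058,0,-0.003,0,0,0,0]]'
python3 -m handwheel '[[-0.054,0.02,-0.003,0,0,0,0],[0,0.04,0,0,0,0,0],[0,0.04,0,0,0,0,0],[0,0,0,0,0,0,0],[0,0,0,0,0,0,0]]'
python3 plan.py .569 .372 .070 8.4
```

```text
time: 16.92
tool_pos: [0.5742, 0.3193, 0.2664]
tcp_rot: [-1.276, 1.104, -1.103]
wrist_force: [0.4, 0.1, -1.6]
width: 0.055
time: 17.55
tool_pos: [0.5653, 0.3711, 0.1687]
tcp_rot: [-1.273, 1.103, -1.103]
wrist_force: [0.2, -0.3, -0.4]
width: 0.052
pos [0.5653 0.3711 0.1687] yaw 8.17 tilt 0.01 d [ 0.004  0.001 -0.099] tool d [-0.0004  0.0987  0.0038] rv [-0.0002 -0.0039 -0.0001] n 2 w 0.052
[[-0.0, 0.049, 0.002, -0.0, -0.0, -0.0], [-0.0, 0.049, 0.002, -0.0, -0.0, -0.0]]
```

```bash
python3 -m handwheel '[[0,0.05,0.004,0,0,0,0],[0,0.04,0,0,0,0,0],[0,0.008,0,0,0,0,0],[0,0,0,0,0,0,0],[0,0,0,0,0,0,0],[0,0,0,0,0,0,0.35],[0,0,0,0,0,0,0.35],[0,0,0,0,0,0,0.35]]'
python3 -m handwheel '[[0,-0.03,0,0,0,0,0.35],[0,-0.06,0,0,0,0,0.35],[0,-0.06,0,0,0,0,0.35],[0,-0.04,0,0,0,0,0.2],[0,0,0,0,0,0,0]]'
python3 - <<'E'
from h import *
t=cam("top");s=cam("side")
a=s["image"][100:384,130:360,::-1]; cv2.imwrite("pics/s11.png",cv2.resize(a,None,fx=2.1,fy=2.1))
E
python3 plan.py .542 -.388 .26 8.4
```

```text
time: 18.55
tool_pos: [0.5692, 0.3719, 0.0708]
tcp_rot: [-1.272, 1.103, -1.103]
wrist_force: [-0.5, 0.7, 1.0]
width: 0.348
time: 19.18
tool_pos: [0.5713, 0.3732, 0.2664]
tcp_rot: [-1.263, 1.099, -1.104]
wrist_force: [0.5, 0.8, 1.0]
width: 0.008
pos [0.5689 0.3717 0.2605] yaw 8.2 tilt 0.05 d [-0.027 -0.76  -0.   ] tool d [ 7.481e-01  1.000e-04 -1.350e-01] rv [-0.0007 -0.0035 -0.0003] n 13 w 0.003
[[0.058, 0.0, -0.01, -0.0, -0.0, -0.0], [0.058, 0.0, -0.01, -0.0, -0.0, -0.0], [0.058, 0.0, -0.01, -0.0, -0.0, -0.0], [0.058, 0.0, -0.01, -0.0, -0.0, -0.0], [0.058, 0.0, -0.01, -0.0, -0.0, -0.0], [0.058, 0.0, -0.01, -0.0, -0.0, -0.0], [0.058, 0.0, -0.01, -0.0, -0.0, -0.0], [0.058, 0.0, -0.01, -0.0, -0.0, -0.0], [0.058, 0.0, -0.011, -0.0, -0.0, -0.0], [0.058, 0.0, -0.011, -0.0, -0.0, -0.0], [0.058, 0.0, -0.011, -0.0, -0.0, -0.0], [0.058, 0.0, -0.011, -0.0, -0.0, -0.0], [0.058, 0.0, -0.011, -0.0, -0.0, -0.0]]
```

View pics/s11.png

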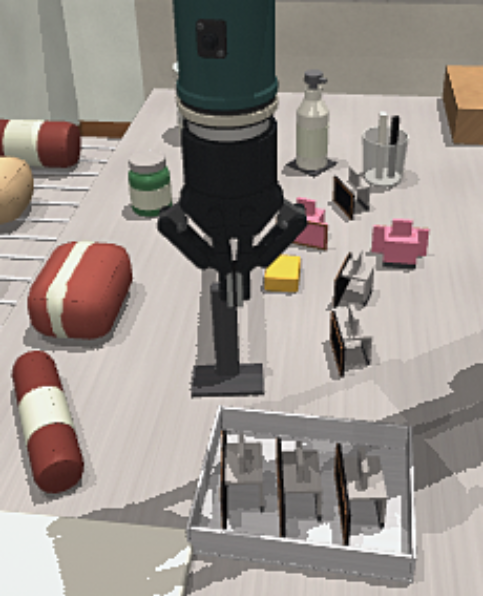

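All three old tags stand in the pan (crop (240,470), (300,480), (360,480)) and the rail is bare. The next step is the cap.

```bash
python3 -m handwheel '[[0.058,0,-0.01,0,0,0,0],[0.058,0,-0.01,0,0,0,0],[0.058,0,-0.01,0,0,0,0],[0.058,0,-0.01,0,0,0,0],[0.058,0,-0.01,0,0,0,0],[0.058,0,-0.011,0,0,0,0],[0.058,0,-0.011,0,0,0,0],[0.058,0,-0.011,0,0,0,0]]'
python3 -m handwheel '[[0.058,0,-0.01,0,0,0,0],[0.058,0,-0.01,0,0,0,0],[0.058,0,-0.01,0,0,0,0],[0.058,0,-0.011,0,0,0,0],[0.052,0,-0.011,0,0,0,0],[0,0,0,0,0,0,0],[0,0,0,0,0,0,0]]'
python3 plan.py .541 -.386 .21 8.4
```

```text
time: 20.27
tool_pos: [0.5512, -0.1009, 0.2574]
tcp_rot: [-1.276, 1.107, -1.1]
wrist_force: [-0.0, 0.2, 0.6]
width: -0.004
time: 21.15
tool_pos: [0.5409, -0.3871, 0.2575]
tcp_rot: [-1.273, 1.107, -1.1]
wrist_force: [-0.7, 0.3, -0.0]
width: -0.006
pos [ 0.5409 -0.3871  0.2575] yaw 8.15 tilt 0.26 d [ 0.     0.001 -0.048] tool d [-0.0009  0.0475  0.0003] rv [ 0.0027 -0.0044 -0.0036] n 1 w -0.006
[[-0.001, 0.048, 0.0, 0.0, -0.0, -0.0]]
```

```bash
python3 -m handwheel '[[0,0.03,0,0,0,0,0],[0,0.025,0,0,0,0,0],[0,0,0,0,0,0,0],[0,0,0,0,0,0,0]]'
python3 - <<'E'
from h import *
t=cam("top");s=cam("side")
a=s["image"][100:200,240:320,::-1]; cv2.imwrite("pics/s12.png",cv2.resize(a,None,fx=6,fy=6))
E
```

```text
time: 21.65
tool_pos: [0.5425, -0.387, 0.2058]
tcp_rot: [-1.274, 1.102, -1.103]
wrist_force: [-0.1, 0.2, 0.1]
width: 0.002
```

View pics/s12.png

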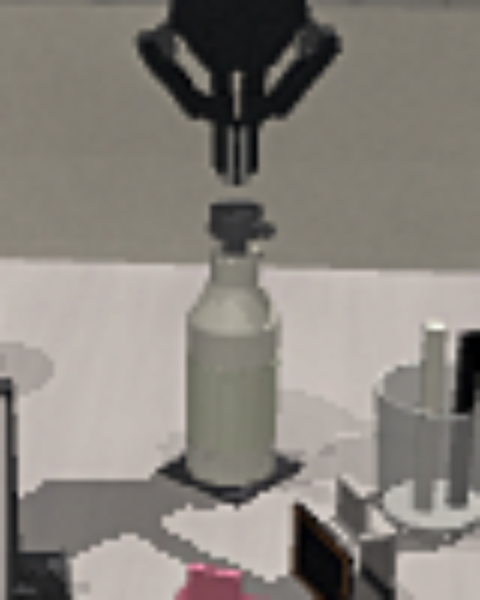

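The fingers are centred above the cap, tips at (237,180) and cap at (237,212). I press in small steps.

```bash
python3 -m handwheel '[[0,0.015,0,0,0,0,0],[0,0.004,0,0,0,0,0],[0,0,0,0,0,0,0]]'; python3 -m handwheel '[[0,0.005,0,0,0,0,0],[0,0,0,0,0,0,0]]';python3 -m handwheel '[[0,0.004,0,0,0,0,0],[0,0,0,0,0,0,0]]'
```

```text
time: 22.12
tool_pos: [0.5422, -0.388, 0.1863]
tcp_rot: [-1.273, 1.103, -1.104]
wrist_force: [0.8, 0.5, 4.4]
width: 0.003
time: 22.38
tool_pos: [0.5422, -0.388, 0.1817]
tcp_rot: [-1.273, 1.103, -1.104]
wrist_force: [0.3, 0.7, 5.6]
width: -0.004
time: 22.62
tool_pos: [0.5423, -0.3881, 0.18]
tcp_rot: [-1.273, 1.102, -1.105]
wrist_force: [-4.0, 3.5, 13.2]
width: 0.001
```

```bash
python3 -m handwheel '[[0,0.003,0,0,0,0,0],[0,0,0,0,0,0,0]]'; python3 -m handwheel '[[0,0.002,0,0,0,0,0],[0,0,0,0,0,0,0]]'
```

```text
time: 22.88
tool_pos: [0.5424, -0.3882, 0.1798]
tcp_rot: [-1.273, 1.101, -1.105]
wrist_force: [-6.6, 7.2, 23.3]
width: 0.001
time: 23.12
tool_pos: [0.5425, -0.3883, 0.1797]
tcp_rot: [-1.273, 1.1, -1.106]
wrist_force: [-9.6, 8.3, 30.5]
width: -0.002
```

The cap has bottomed (z stuck at 0.180, force rising). I release it fully, then press a second time.

```bash
python3 -m handwheel '[[0,-0.015,0,0,0,0,0],[0,-0.015,0,0,0,0,0],[0,-0.004,0,0,0,0,0],[0,0,0,0,0,0,0],[0,0,0,0,0,0,0],[0,0,0,0,0,0,0]]'; python3 -m handwheel '[[0,0.015,0,0,0,0,0],[0,0.009,0,0,0,0,0],[0,0.004,0,0,0,0,0],[0,0.003,0,0,0,0,0],[0,0.002,0,0,0,0,0],[0,0,0,0,0,0,0],[0,0,0,0,0,0,0]]'
```

```text
time: 23.88
tool_pos: [0.5415, -0.3876, 0.205]
tcp_rot: [-1.274, 1.105, -1.102]
wrist_force: [-0.0, -0.1, 0.0]
width: -0.003
time: 24.75
tool_pos: [0.5424, -0.3883, 0.1797]
tcp_rot: [-1.273, 1.1, -1.106]
wrist_force: [-7.9, 6.7, 27.3]
width: -0.002
```

```bash
python3 -m handwheel '[[0,-0.015,0,0,0,0,0],[0,-0.015,0,0,0,0,0],[0,-0.05,0,0,0,0,0],[0,-0.04,0,0,0,0,0.4],[0,0,0,0,0,0,0.4],[0,0,0,0,0,0,0.4]]'
cat > tags.py <<'E'
from h import *
import sys
t=cam("top");s=cam("side")
W=cloud(t);S=cloud(s)
def cl(Wc,zr,br,nm):
    m=((Wc[...,2]>zr[0])&(Wc[...,2]<zr[1])&(Wc[...,0]>br[0])&(Wc[...,0]<br[1])&(Wc[...,1]>br[2])&(Wc[...,1]<br[3])).astype(np.uint8)
    n,l,st,ce=cv2.connectedComponentsWithStats(m)
    for i in range(1,n):
        if st[i,4]>6:
            p=Wc[l==i];q=p[:,:2]-p[:,:2].mean(0);v=np.linalg.svd(q)[2][0]; a=np.degrees(np.arctan2(v[1],v[0]))%180
            print(nm,st[i,4],ce[i].round(1),p.mean(0).round(4),"zmax",p[:,2].max().round(3),"yaw",(a-90).round(1),"len",np.ptp(q@v).round(4))
for nm,X in(("top",W),("side",S)):
    cl(X,(.056,.085),(.38,.58,-.27,.25),nm+" tab")
    cl(X,(.152,.19),(.56,.75,-.22,.22),nm+" railtab")
# bridge+tab blob from top depth (z>.035): rectangle via minAreaRect
# slate edge: fit line on points z>.035 for each tag
tag=sys.argv[1]
a=t["image"][150:280,130:410,::-1]; cv2.imwrite(f"pics/{tag}t.png",cv2.resize(a,None,fx=2.8,fy=2.8,interpolation=cv2.INTER_CUBIC))
a=s["image"][100:384,130:360,::-1]; cv2.imwrite(f"pics/{tag}s.png",cv2.resize(a,None,fx=2.1,fy=2.1))
E
python3 tags.py n0
```

```text
time: 25.5
tool_pos: [0.5414, -0.3875, 0.2918]
tcp_rot: [-1.274, 1.105, -1.101]
wrist_force: [-0.9, 0.7, -0.6]
width: 0.402
top tab 21 [295.5 214.8] [ 0.538  -0.1288  0.0736] zmax 0.083 yaw 76.8 len 0.03
top tab 24 [327.9 238.4] [ 0.4609 -0.2331  0.0745] zmax 0.084 yaw 28.0 len 0.0287
top tab 20 [211.7 239.7] [0.4587 0.1432 0.0753] zmax 0.085 yaw 14.4 len 0.0292
top tab 19 [250.9 240.5] [0.4554 0.0164 0.0743] zmax 0.081 yaw -16.6 len 0.0276
top tab 17 [280.6 259.9] [ 0.3924 -0.0794  0.0724] zmax 0.081 yaw 79.4 len 0.022
side tab 31 [298.3 182.6] [ 0.46   -0.2295  0.0675] zmax 0.076 yaw 31.3 len 0.033
side tab 49 [275.  196.7] [ 0.5367 -0.1246  0.0675] zmax 0.076 yaw 72.5 len 0.0303
side tab 42 [319.8 206.8] [ 0.3905 -0.0763  0.0668] zmax 0.075 yaw 86.0 len 0.0216
side tab 33 [299.5 223.2] [0.4543 0.0228 0.0688] zmax 0.076 yaw -13.5 len 0.0329
side tab 47 [297.9 250.9] [0.458  0.1504 0.0689] zmax 0.077 yaw 15.0 len 0.0311
```

View pics/n0t.png

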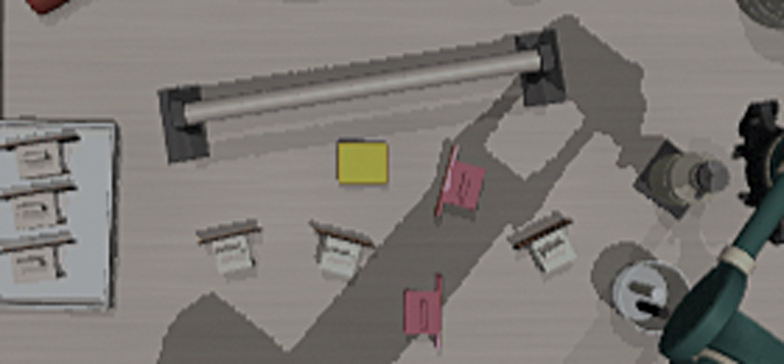

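View pics/n0s.png

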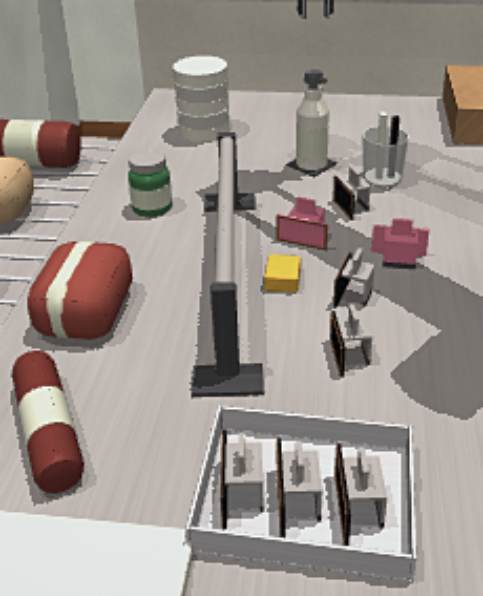

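Side view: the cap is back up (crop (313,75)), the rail is bare and all three old tags are in the pan. New tags are unchanged; take the right one first, at (0.460, -0.233), yaw about 28°.

```bash
python3 plan.py .4605 -.2325 .14 28
```

```text
pos [ 0.5409 -0.3872  0.2904] yaw 8.19 tilt 0.25 d [-0.08   0.155 -0.15 ] tool d [-0.1641  0.1511 -0.0571] rv [ 0.0025 -0.3457 -0.0037] n 4 w 0.397
[[-0.041, 0.038, -0.014, 0.0, -0.09, -0.0], [-0.042, 0.038, -0.011, 0.0, -0.09, -0.0], [-0.043, 0.038, -0.007, 0.0, -0.09, -0.0], [-0.043, 0.038, -0.003, 0.0, -0.09, -0.0]]
```

```bash
python3 - <<'E'
from h import *
t=cam("top");s=cam("side");W=cloud(t);S=cloud(s)
for X in(W,S):
    for zr in((.1,.2),(.07,.098)):
        p=X[(X[...,2]>zr[0])&(X[...,2]<zr[1])&(abs(X[...,0]-.42)<.08)&(abs(X[...,1]+.33)<.08)]
        print(zr,len(p),p.min(0).round(3) if len(p) else'',p.max(0).round(3) if len(p) else'',np.median(p,0).round(3) if len(p) else '')
print(ray(t,[[641/2.8+130,290/2.8+150]],.09), "base side",ray(s,[[382/2.1+130,178/2.1+100]],0.0))
E
```

```text
(0.1, 0.2) 52 [ 0.386 -0.354  0.102] [ 0.42  -0.329  0.144] [ 0.408 -0.339  0.126]
(0.07, 0.098) 104 [ 0.366 -0.383  0.07 ] [ 0.447 -0.303  0.098] [ 0.418 -0.335  0.088]
(0.1, 0.2) 62 [ 0.385 -0.35   0.1  ] [ 0.42  -0.324  0.136] [ 0.408 -0.334  0.116]
(0.07, 0.098) 207 [ 0.365 -0.384  0.07 ] [ 0.444 -0.296  0.098] [ 0.406 -0.327  0.083]
[[ 0.4125604  -0.32944083  0.09      ]] base side [[ 0.40440804 -0.33993171  0.        ]]
```

```bash
python3 -m handwheel '[[-0.041,0,-0.014,0,-0.087,0,0.4],[-0.042,0.01,-0.011,0,-0.087,0,0.4],[-0.043,0.02,-0.007,0,-0.087,0,0.4],[-0.043,0.04,-0.003,0,-0.087,0,0.4],[0,0.04,0,0,0,0,0.4],[0,0.04,0,0,0,0,0.4],[0,0,0,0,0,0,0.4],[0,0,0,0,0,0,0.4]]'
python3 plan.py .4605 -.2325 .062 28
python3 - <<'E'
from h import *
s=cam("side")
a=s["image"][80:220,230:350,::-1]; cv2.imwrite("pics/s14.png",cv2.resize(a,None,fx=4,fy=4))
E
```

```text
time: 26.7
tool_pos: [0.4627, -0.2343, 0.1439]
tcp_rot: [-1.402, 0.84, -0.841]
wrist_force: [0.6, -1.5, 0.2]
width: 0.395
pos [ 0.4627 -0.2343  0.1439] yaw 28.13 tilt 0.04 d [-0.002  0.002 -0.082] tool d [-0.0027  0.0819 -0.0012] rv [-0.0003  0.0022  0.0005] n 2 w 0.395
[[-0.001, 0.041, -0.001, -0.0, 0.0, 0.0], [-0.001, 0.041, -0.001, -0.0, 0.0, 0.0]]
```

View pics/s14.png

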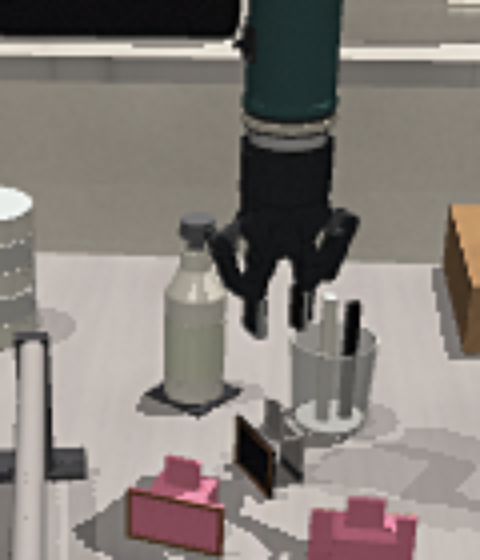

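```bash
python3 -m handwheel '[[-0.002,0.04,-0.001,0,0,0,0.4],[-0.001,0.03,0,0,0,0,0.4],[0,0.013,0,0,0,0,0.4],[0,0,0,0,0,0,0.4],[0,0,0,0,0,0,0.1],[0,0,0,0,0,0,0],[0,0,0,0,0,0,0],[0,0,0,0,0,0,0]]' 40
python3 -m handwheel '[[0,-0.01,0,0,0,0,0],[0,-0.03,0,0,0,0,0],[0,-0.05,0,0,0,0,0],[0,-0.06,0,0,0,0,0],[0,-0.04,0,0,0,0,0],[0,0,0,0,0,0,0]]'
python3 - <<'E'
from h import *
s=cam("side")
a=s["image"][40:220,210:350,::-1]; cv2.imwrite("pics/s15.png",cv2.resize(a,None,fx=3.3,fy=3.3))
E
python3 plan.py .6636 -.131 .24 8.4
```

```text
time: 27.75
tool_pos: [0.4613, -0.2325, 0.0618]
tcp_rot: [-1.402, 0.838, -0.843]
wrist_force: [0.1, 0.6, 6.3]
width: 0.057
time: 28.5
tool_pos: [0.4619, -0.2329, 0.2549]
tcp_rot: [-1.402, 0.834, -0.847]
wrist_force: [0.5, -0.6, -2.1]
width: 0.054
pos [ 0.4605 -0.2321  0.2519] yaw 28.13 tilt 0.18 d [ 0.203  0.101 -0.012] tool d [0.0066 0.0123 0.2268] rv [-0.0021  0.3444  0.0024] n 4 w 0.058
[[0.002, 0.003, 0.057, -0.0, 0.09, 0.0], [-0.003, 0.003, 0.057, -0.0, 0.09, 0.0], [-0.008, 0.003, 0.056, -0.0, 0.09, 0.0], [-0.013, 0.003, 0.055, -0.0, 0.09, 0.0]]
```

View pics/s15.png

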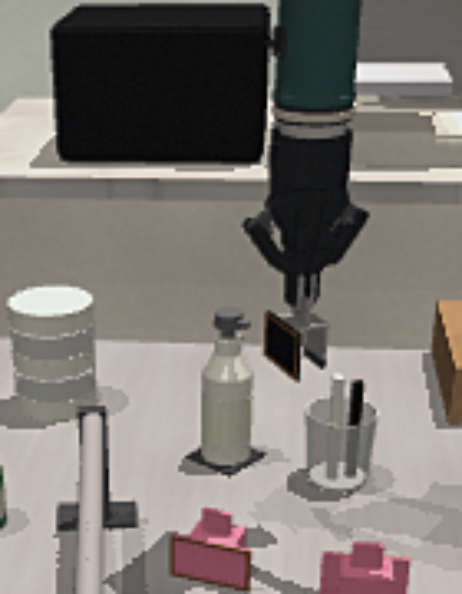

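The tag is held upright (crop (300,340)). I carry it to above the -y slot.

```bash
python3 -m handwheel '[[0.002,0,0.057,0,0.086,0,0],[-0.003,0,0.057,0,0.086,0,0],[-0.008,0,0.056,0,0.086,0,0],[-0.013,0,0.055,0,0.086,0,0],[0,0,0,0,0,0,0],[0,0,0,0,0,0,0]]'
python3 plan.py .6636 -.131 .215 8.4
```

```text
time: 29.3
tool_pos: [0.6618, -0.1305, 0.2469]
tcp_rot: [-1.279, 1.104, -1.096]
wrist_force: [-0.8, -0.6, -1.6]
width: 0.058
pos [ 0.6618 -0.1305  0.2469] yaw 8.49 tilt 0.33 d [ 0.002 -0.001 -0.032] tool d [0.0008 0.0319 0.0018] rv [ 0.0055  0.0015 -0.0017] n 1 w 0.058
[[0.001, 0.032, 0.002, 0.01, 0.0, -0.0]]
```

```bash
python3 -m handwheel '[[0.001,0.03,0.002,0,0,0,0],[0,0,0,0,0,0,0],[0,0,0,0,0,0,0]]'
python3 plan.py .6636 -.131 .160 8.4
python3 - <<'E'
from h import *
s=cam("side")
a=s["image"][60:300,190:310,::-1]; cv2.imwrite("pics/s16.png",cv2.resize(a,None,fx=2.5,fy=2.5,interpolation=cv2.INTER_CUBIC))
E
```

```text
time: 29.68
tool_pos: [0.6647, -0.1322, 0.2204]
tcp_rot: [-1.275, 1.101, -1.101]
wrist_force: [-0.8, -0.6, -1.2]
width: 0.056
pos [ 0.6647 -0.1322  0.2204] yaw 8.37 tilt 0.04 d [-0.001  0.001 -0.06 ] tool d [-0.0014  0.0604 -0.0009] rv [ 0.0006 -0.0005 -0.0001] n 2 w 0.056
[[-0.001, 0.03, -0.0, 0.0, -0.0, -0.0], [-0.001, 0.03, -0.0, 0.0, -0.0, -0.0]]
```

View pics/s16.png

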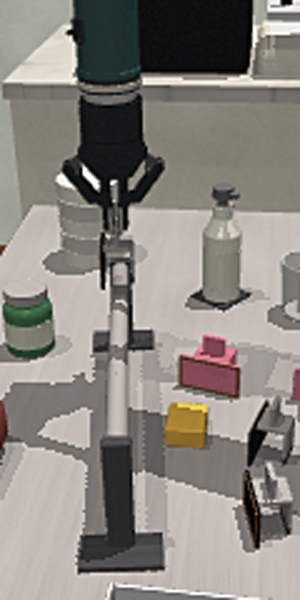

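The tag is centred over the tube (crop (118,265)). I lower it.

```bash
python3 -m handwheel '[[0,0.02,0,0,0,0,0],[0,0.015,0,0,0,0,0],[0,0,0,0,0,0,0]]'; python3 -m handwheel '[[0,0.012,0,0,0,0,0],[0,0.010,0,0,0,0,0],[0,0,0,0,0,0,0],[0,0,0,0,0,0,0]]'
```

```text
time: 30.1
tool_pos: [0.6638, -0.1311, 0.182]
tcp_rot: [-1.278, 1.105, -1.097]
wrist_force: [-0.1, 0.6, -1.8]
width: 0.055
time: 30.6
tool_pos: [0.6658, -0.1316, 0.1632]
tcp_rot: [-1.275, 1.1, -1.1]
wrist_force: [0.2, -0.0, -0.7]
width: 0.057
```

```bash
python3 -m handwheel '[[0,0.003,0,0,0,0,0],[0,0,0,0,0,0,0],[0,0,0,0,0,0,0]]'; python3 -m handwheel '[[0,0.002,0,0,0,0,0],[0,0,0,0,0,0,0],[0,0,0,0,0,0,0]]'
```

```text
time: 30.98
tool_pos: [0.6657, -0.1316, 0.1603]
tcp_rot: [-1.275, 1.1, -1.1]
wrist_force: [1.1, 0.7, -0.6]
width: 0.057
time: 31.35
tool_pos: [0.666, -0.1316, 0.1588]
tcp_rot: [-1.275, 1.099, -1.101]
wrist_force: [-0.1, -0.0, 3.3]
width: 0.054
```

Contact on the tube (+3.3 N). Release, back off gently, look.

```bash
python3 -m handwheel '[[0,-0.001,0,0,0,0,0.06],[0,0,0,0,0,0,0.15],[0,0,0,0,0,0,0.35],[0,0,0,0,0,0,0.4],[0,-0.03,0,0,0,0,0.4],[0,-0.05,0,0,0,0,0.4],[0,-0.04,0,0,0,0,0.4],[0,0,0,0,0,0,0.4]]'
python3 tags.py n1
```

```text
time: 32.35
tool_pos: [0.6682, -0.1322, 0.285]
tcp_rot: [-1.271, 1.092, -1.107]
wrist_force: [0.1, -0.5, 0.1]
width: 0.397
top tab 29 [295.7 214.2] [ 0.54   -0.13    0.0699] zmax 0.081 yaw 68.5 len 0.0362
top tab 18 [211.9 239.6] [0.459  0.1426 0.0758] zmax 0.081 yaw 13.9 len 0.0295
top tab 20 [250.8 240.4] [0.4558 0.0169 0.0741] zmax 0.082 yaw -18.5 len 0.0276
top railtab 15 [295.8 173.2] [ 0.6638 -0.1235  0.1677] zmax 0.177 yaw -3.6 len 0.0142
side tab 53 [275.1 196.9] [ 0.5365 -0.1243  0.0669] zmax 0.078 yaw 71.5 len 0.0304
side tab 40 [319.9 206.5] [ 0.3901 -0.0762  0.0679] zmax 0.077 yaw 88.7 len 0.0198
side tab 33 [299.5 223.1] [0.4542 0.0225 0.0687] zmax 0.078 yaw -14.7 len 0.0303
side tab 46 [297.9 250.8] [0.4578 0.1503 0.0689] zmax 0.078 yaw 14.7 len 0.032
side railtab 19 [236.5 169.3] [ 0.6636 -0.1234  0.1657] zmax 0.172 yaw 8.2 len 0.032
```

View pics/n1s.png

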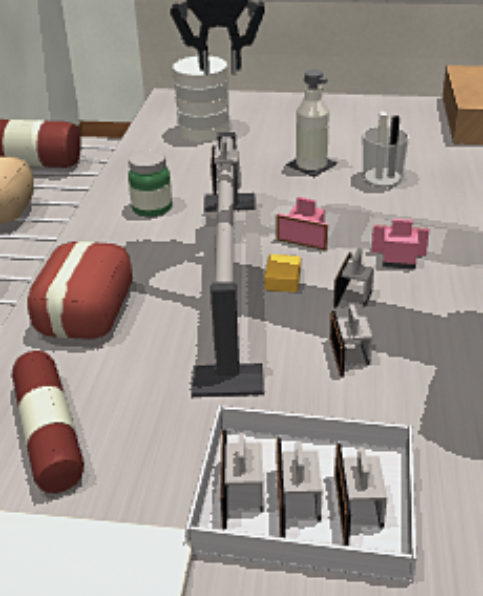

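The first new tag hangs (tab top 0.172, yaw 8.2°). The middle new tag is next, at (0.455, 0.017), yaw about -16°.

```bash
python3 plan.py .455 .017 .15 -16
```

```text
pos [ 0.6657 -0.1317  0.2795] yaw 8.42 tilt 0.06 d [-0.211  0.149 -0.13 ] tool d [-0.178   0.1293 -0.1868] rv [-1.000e-03  4.262e-01  2.000e-04] n 5 w 0.398
[[-0.036, 0.026, -0.037, -0.0, 0.09, 0.0], [-0.032, 0.026, -0.04, -0.0, 0.09, 0.0], [-0.029, 0.026, -0.043, -0.0, 0.09, 0.0], [-0.025, 0.026, -0.045, -0.0, 0.09, 0.0], [-0.021, 0.026, -0.047, -0.0, 0.09, 0.0]]
```

```bash
python3 -m handwheel '[[-0.036,0,-0.037,0,0.085,0,0.4],[-0.032,0,-0.04,0,0.085,0,0.4],[-0.029,0,-0.043,0,0.085,0,0.4],[-0.025,0.03,-0.045,0,0.085,0,0.4],[-0.021,0.05,-0.047,0,0.085,0,0.4],[0,0.05,0,0,0,0,0.4],[0,0,0,0,0,0,0.4],[0,0,0,0,0,0,0.4]]'
python3 plan.py .455 .017 .061 -16
python3 - <<'E'
from h import *
s=cam("side")
W=cloud(s);p=W[(W[...,2]>.056)&(W[...,2]<.085)&(abs(W[...,0]-.455)<.05)&(abs(W[...,1]-.02)<.06)];print(len(p),p.mean(0))
a=s["image"][100:260,230:350,::-1]; cv2.imwrite("pics/s17.png",cv2.resize(a,None,fx=3.5,fy=3.5))
E
```

```text
time: 33.45
tool_pos: [0.4614, 0.0134, 0.1562]
tcp_rot: [-1.065, 1.411, -1.411]
wrist_force: [0.4, -0.6, 1.4]
width: 0.403
pos [0.4614 0.0134 0.1562] yaw -15.94 tilt 0.0 d [-0.006  0.004 -0.095] tool d [-0.0017  0.0952 -0.0072] rv [0.    0.001 0.   ] n 2 w 0.403
[[-0.001, 0.048, -0.004, 0.0, 0.0, 0.0], [-0.001, 0.048, -0.004, 0.0, 0.0, 0.0]]
34 [0.45410127 0.02266745 0.06868271]
```

View pics/s17.png

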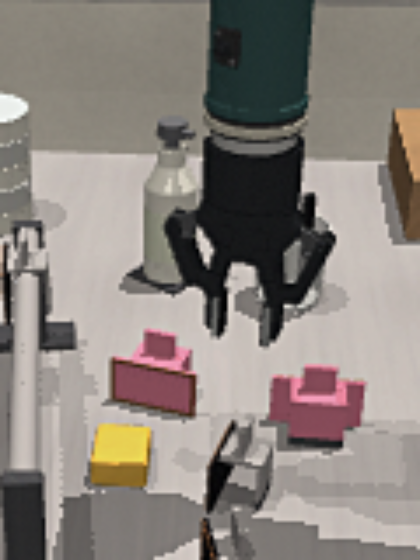

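```bash
python3 -m handwheel '[[-0.002,0.03,-0.007,0,0,0,0.4],[0,0.04,0,0,0,0,0.4],[0,0.025,0,0,0,0,0.4],[0,0,0,0,0,0,0.4],[0,0,0,0,0,0,0.1],[0,0,0,0,0,0,0],[0,0,0,0,0,0,0],[0,0,0,0,0,0,0]]' 40
python3 -m handwheel '[[0,-0.01,0,0,0,0,0],[0,-0.03,0,0,0,0,0],[0,-0.05,0,0,0,0,0],[0,-0.06,0,0,0,0,0],[0,-0.04,0,0,0,0,0],[0,0,0,0,0,0,0]]'
python3 - <<'E'
from h import *
s=cam("side")
a=s["image"][60:260,210:350,::-1]; cv2.imwrite("pics/s18.png",cv2.resize(a,None,fx=3,fy=3))
E
python3 plan.py .6461 -.0125 .235 8.4
```

```text
time: 34.5
tool_pos: [0.4561, 0.0173, 0.0622]
tcp_rot: [-1.062, 1.409, -1.412]
wrist_force: [-1.5, -0.4, 5.6]
width: 0.057
time: 35.25
tool_pos: [0.4572, 0.0174, 0.2554]
tcp_rot: [-1.057, 1.404, -1.414]
wrist_force: [0.1, -0.9, -0.6]
width: 0.053
pos [0.4555 0.0174 0.2525] yaw -15.93 tilt 0.23 d [ 0.191 -0.03  -0.018] tool d [-0.0235  0.0183  0.1914] rv [-4.000e-03 -4.246e-01 -2.000e-04] n 4 w 0.054
[[-0.006, 0.005, 0.048, -0.0, -0.11, -0.0], [-0.001, 0.005, 0.048, -0.0, -0.11, -0.0], [0.004, 0.004, 0.048, -0.0, -0.11, -0.0], [0.009, 0.004, 0.047, -0.0, -0.11, -0.0]]
```

View pics/s18.png

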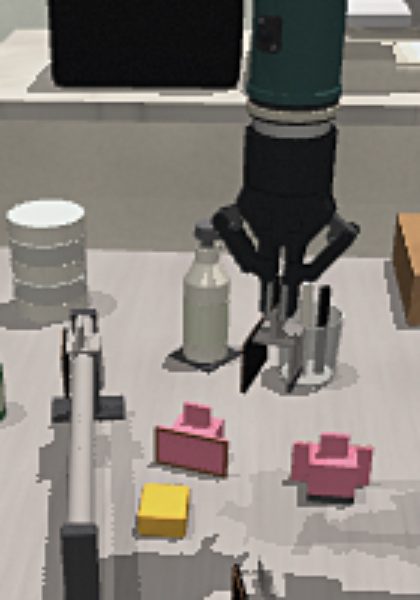

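The tag is held level (crop (270,350)); carry it to the middle slot.

```bash
python3 -m handwheel '[[-0.006,0,0.048,0,-0.106,0,0],[-0.001,0,0.048,0,-0.106,0,0],[0.004,0.005,0.048,0,-0.106,0,0],[0.009,0.02,0.047,0,-0.106,0,0],[0,0.01,0,0,0,0,0],[0,0,0,0,0,0,0],[0,0,0,0,0,0,0]]'
python3 plan.py .6461 -.0125 .160 8.4
python3 - <<'E'
from h import *
s=cam("side")
a=s["image"][60:300,190:310,::-1]; cv2.imwrite("pics/s19.png",cv2.resize(a,None,fx=2.5,fy=2.5,interpolation=cv2.INTER_CUBIC))
E
```

```text
time: 36.17
tool_pos: [0.6436, -0.0113, 0.2154]
tcp_rot: [-1.275, 1.102, -1.1]
wrist_force: [-0.5, 0.1, -0.8]
width: 0.055
pos [ 0.6436 -0.0113  0.2154] yaw 8.36 tilt 0.06 d [ 0.002 -0.001 -0.055] tool d [0.0016 0.0554 0.0023] rv [ 0.001  -0.0008 -0.0003] n 1 w 0.055
[[0.002, 0.055, 0.002, 0.0, -0.0, -0.0]]
```

View pics/s19.png

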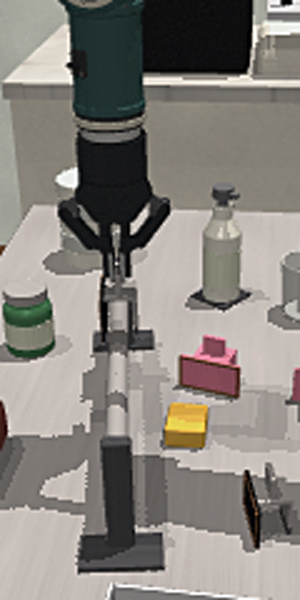

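The tag is centred over the tube (crop (118,290)). I lower it in steps.

```bash
python3 -m handwheel '[[0.001,0.02,0.0025,0,0,0,0],[0,0.015,0,0,0,0,0],[0,0,0,0,0,0,0]]'; python3 -m handwheel '[[0,0.012,0,0,0,0,0],[0,0.006,0,0,0,0,0],[0,0,0,0,0,0,0],[0,0,0,0,0,0,0]]'
```

```text
time: 36.6
tool_pos: [0.6454, -0.012, 0.1777]
tcp_rot: [-1.278, 1.105, -1.098]
wrist_force: [0.0, 0.4, -1.3]
width: 0.057
time: 37.1
tool_pos: [0.6477, -0.0121, 0.1628]
tcp_rot: [-1.274, 1.101, -1.101]
wrist_force: [0.2, 0.5, -1.9]
width: 0.057
```

```bash
python3 -m handwheel '[[0,0.003,0,0,0,0,0],[0,0,0,0,0,0,0],[0,0,0,0,0,0,0]]'; python3 -m handwheel '[[0,0.002,0,0,0,0,0],[0,0,0,0,0,0,0],[0,0,0,0,0,0,0]]'
```

```text
time: 37.48
tool_pos: [0.6475, -0.0121, 0.1596]
tcp_rot: [-1.275, 1.101, -1.101]
wrist_force: [-0.3, -0.5, -1.8]
width: 0.054
time: 37.85
tool_pos: [0.6479, -0.0121, 0.1592]
tcp_rot: [-1.274, 1.1, -1.102]
wrist_force: [-3.2, 0.8, 6.2]
width: 0.054
```

```bash
python3 -m handwheel '[[0,-0.002,0,0,0,0,0.06],[0,0,0,0,0,0,0.15],[0,0,0,0,0,0,0.35],[0,0,0,0,0,0,0.4],[0,-0.03,0,0,0,0,0.4],[0,-0.05,0,0,0,0,0.4],[0,-0.04,0,0,0,0,0.4],[0,0,0,0,0,0,0.4]]'
python3 tags.py n2
```

```text
time: 38.85
tool_pos: [0.6501, -0.0123, 0.2851]
tcp_rot: [-1.269, 1.094, -1.106]
wrist_force: [0.3, 0.1, 0.7]
width: 0.398
top tab 21 [295.6 215.1] [ 0.5368 -0.129   0.0746] zmax 0.083 yaw 76.5 len 0.0275
top tab 20 [212.  239.6] [0.4589 0.1423 0.0747] zmax 0.083 yaw 10.7 len 0.0293
top railtab 35 [298.2 172.9] [ 0.6649 -0.1308  0.1671] zmax 0.178 yaw 14.6 len 0.0326
side tab 50 [275.  196.8] [ 0.5368 -0.1246  0.067 ] zmax 0.078 yaw 72.9 len 0.0298
side tab 41 [319.9 206.7] [ 0.3901 -0.0761  0.0675] zmax 0.077 yaw 81.1 len 0.0199
side tab 45 [297.8 250.6] [0.458  0.1495 0.0689] zmax 0.078 yaw 14.9 len 0.0303
side railtab 19 [236.5 169.3] [ 0.6631 -0.1216  0.1666] zmax 0.173 yaw 8.4 len 0.0308
side railtab 26 [235.9 187.8] [ 0.6462 -0.0052  0.1641] zmax 0.173 yaw 5.6 len 0.0283
```

View pics/n2s.png

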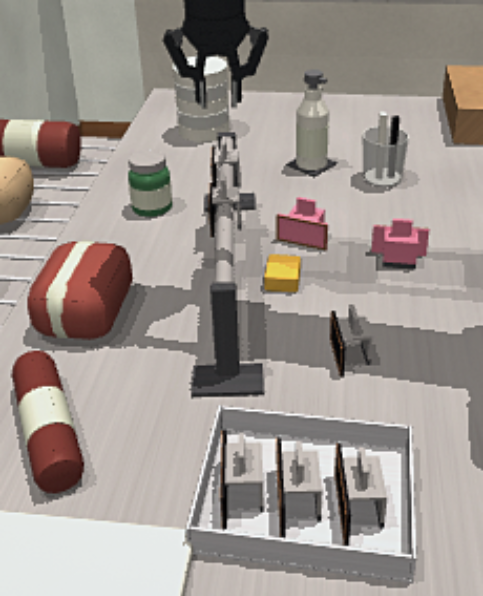

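View pics/n2t.png

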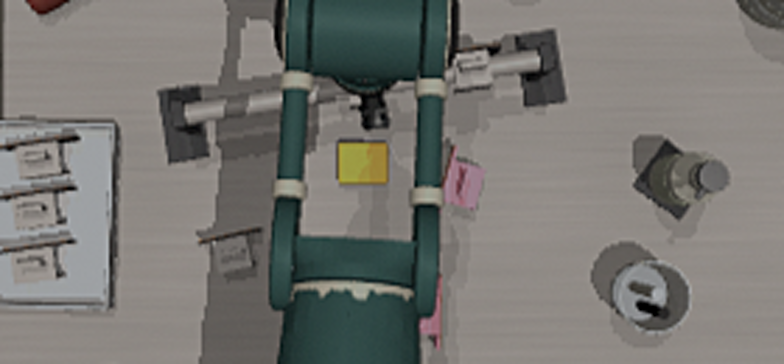

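Two tags hang (side crop (228,155) and (226,195)). The last new tag is at (0.459, 0.142), yaw about 14°.

```bash
python3 plan.py .4587 .1425 .15 13.5
```

```text
pos [ 0.6476 -0.0122  0.2799] yaw 8.36 tilt 0.05 d [-0.189  0.155 -0.13 ] tool d [-0.1805  0.1297 -0.1645] rv [-0.0008 -0.0896  0.0002] n 5 w 0.398
[[-0.036, 0.026, -0.033, -0.0, -0.02, 0.0], [-0.037, 0.026, -0.032, -0.0, -0.02, 0.0], [-0.037, 0.026, -0.032, -0.0, -0.02, 0.0], [-0.038, 0.026, -0.031, -0.0, -0.02, 0.0], [-0.038, 0.026, -0.03, -0.0, -0.02, 0.0]]
```

```bash
python3 -m handwheel '[[-0.036,0,-0.033,0,-0.018,0,0.4],[-0.037,0,-0.032,0,-0.018,0,0.4],[-0.037,0,-0.032,0,-0.018,0,0.4],[-0.038,0.03,-0.031,0,-0.018,0,0.4],[-0.038,0.05,-0.03,0,-0.018,0,0.4],[0,0.05,0,0,0,0,0.4],[0,0,0,0,0,0,0.4],[0,0,0,0,0,0,0.4]]'
python3 plan.py .4587 .1425 .061 13.5
python3 - <<'E'
from h import *
s=cam("side")
W=cloud(s);p=W[(W[...,2]>.056)&(W[...,2]<.085)&(abs(W[...,0]-.455)<.05)&(abs(W[...,1]-.15)<.06)];print(len(p),p.mean(0))
a=s["image"][100:290,230:350,::-1]; cv2.imwrite("pics/s20.png",cv2.resize(a,None,fx=3,fy=3))
E
```

```text
time: 39.95
tool_pos: [0.4627, 0.139, 0.1552]
tcp_rot: [-1.312, 1.034, -1.034]
wrist_force: [1.1, -0.5, 0.8]
width: 0.397
pos [0.4627 0.139  0.1552] yaw 13.5 tilt 0.01 d [-0.004  0.003 -0.094] tool d [-0.0043  0.0942 -0.0031] rv [ 0.0002 -0.      0.0001] n 2 w 0.397
[[-0.002, 0.047, -0.002, 0.0, -0.0, 0.0], [-0.002, 0.047, -0.002, 0.0, -0.0, 0.0]]
45 [0.45793633 0.14993623 0.06929044]
```

View pics/s20.png

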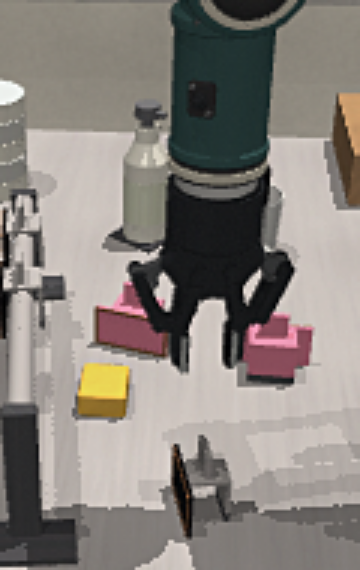

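The open fingers hang over the tag (crop (205,470)), aligned in x; descend and grip.

```bash
python3 -m handwheel '[[-0.004,0.03,-0.003,0,0,0,0.4],[0,0.04,0,0,0,0,0.4],[0,0.024,0,0,0,0,0.4],[0,0,0,0,0,0,0.4],[0,0,0,0,0,0,0.1],[0,0,0,0,0,0,0],[0,0,0,0,0,0,0],[0,0,0,0,0,0,0]]' 40
python3 -m handwheel '[[0,-0.01,0,0,0,0,0],[0,-0.03,0,0,0,0,0],[0,-0.05,0,0,0,0,0],[0,-0.06,0,0,0,0,0],[0,-0.04,0,0,0,0,0],[0,0,0,0,0,0,0]]'
python3 - <<'E'
from h import *
s=cam("side")
a=s["image"][60:260,210:350,::-1]; cv2.imwrite("pics/s21.png",cv2.resize(a,None,fx=3,fy=3))
E
python3 plan.py .6287 .106 .235 8.4
```

```text
time: 41.0
tool_pos: [0.4602, 0.1426, 0.0627]
tcp_rot: [-1.309, 1.031, -1.035]
wrist_force: [-0.3, -0.9, 6.8]
width: 0.055
time: 41.75
tool_pos: [0.4608, 0.143, 0.2558]
tcp_rot: [-1.304, 1.028, -1.037]
wrist_force: [-0.3, 0.7, -2.1]
width: 0.056
pos [0.4592 0.1426 0.2528] yaw 13.53 tilt 0.23 d [ 0.17  -0.037 -0.018] tool d [0.0752 0.0184 0.1562] rv [-0.004   0.0895 -0.0003] n 3 w 0.059
[[0.025, 0.006, 0.052, -0.0, 0.03, -0.0], [0.024, 0.006, 0.053, -0.0, 0.03, -0.0], [0.022, 0.006, 0.053, -0.0, 0.03, -0.0]]
```

View pics/s21.png

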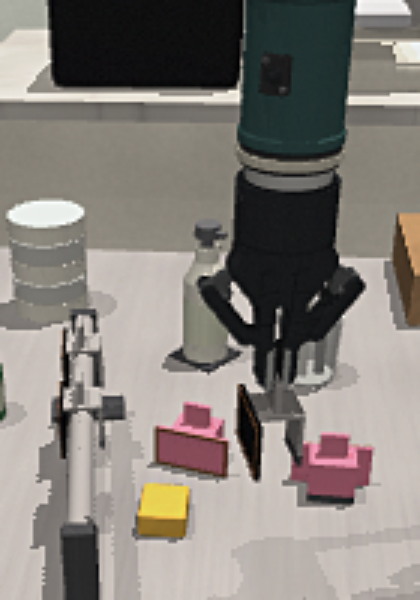

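The last tag is held; carry it to the +y slot.

```bash
python3 -m handwheel '[[0.025,0,0.052,0,0.03,0,0],[0.024,0.01,0.053,0,0.03,0,0],[0.022,0.015,0.053,0,0.03,0,0],[0,0.01,0,0,0,0,0],[0,0,0,0,0,0,0],[0,0,0,0,0,0,0]]'
python3 plan.py .6287 .106 .160 8.4
python3 - <<'E'
from h import *
s=cam("side")
a=s["image"][60:300,190:310,::-1]; cv2.imwrite("pics/s22.png",cv2.resize(a,None,fx=2.5,fy=2.5,interpolation=cv2.INTER_CUBIC))
E
```

```text
time: 42.55
tool_pos: [0.6262, 0.1054, 0.2153]
tcp_rot: [-1.276, 1.101, -1.1]
wrist_force: [0.2, -0.0, -1.0]
width: 0.056
pos [0.6262 0.1054 0.2153] yaw 8.4 tilt 0.08 d [ 0.003  0.001 -0.055] tool d [-0.0002  0.0553  0.0027] rv [ 0.0013  0.0001 -0.0002] n 1 w 0.056
[[-0.0, 0.055, 0.003, 0.0, 0.0, -0.0]]
```

View pics/s22.png

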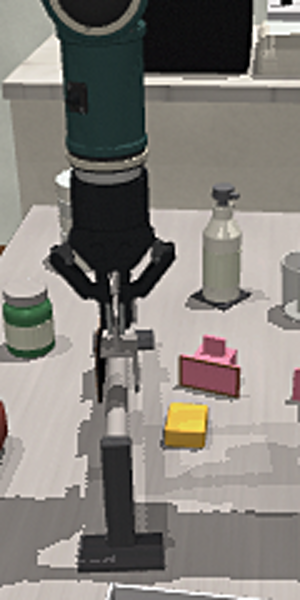

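The tag sits over the tube (crop (118,345)). I lower it.

```bash
python3 -m handwheel '[[0,0.02,0.0025,0,0,0,0],[0,0.015,0,0,0,0,0],[0,0,0,0,0,0,0]]'; python3 -m handwheel '[[0,0.012,0,0,0,0,0],[0,0.006,0,0,0,0,0],[0,0,0,0,0,0,0],[0,0,0,0,0,0,0]]'; python3 -m handwheel '[[0,0.003,0,0,0,0,0],[0,0,0,0,0,0,0],[0,0,0,0,0,0,0]]'
```

```text
time: 42.98
tool_pos: [0.628, 0.1054, 0.1778]
tcp_rot: [-1.279, 1.104, -1.099]
wrist_force: [0.2, -0.5, -1.6]
width: 0.057
time: 43.48
tool_pos: [0.6303, 0.1055, 0.1629]
tcp_rot: [-1.274, 1.101, -1.101]
wrist_force: [-0.0, -0.4, -1.5]
width: 0.054
time: 43.85
tool_pos: [0.6301, 0.1055, 0.1598]
tcp_rot: [-1.275, 1.101, -1.101]
wrist_force: [0.3, -0.4, -1.2]
width: 0.055
```

```bash
 python3 -m handwheel '[[0,0.002,0,0,0,0,0],[0,0,0,0,0,0,0],[0,0,0,0,0,0,0]]'
```

```text
time: 44.22
tool_pos: [0.6304, 0.1055, 0.1597]
tcp_rot: [-1.274, 1.1, -1.101]
wrist_force: [-3.0, -0.4, 7.1]
width: 0.059
```

```bash
python3 -m handwheel '[[0,-0.002,0,0,0,0,0.06],[0,0,0,0,0,0,0.15],[0,0,0,0,0,0,0.35],[0,0,0,0,0,0,0.4],[0,-0.03,0,0,0,0,0.4],[0,-0.05,0,0,0,0,0.4],[0,-0.04,0,0,0,0,0.4],[0,0,0,0,0,0,0.4]]'
python3 -m handwheel '[[-0.03,-0.02,-0.05,0,0,0,0.4],[-0.04,0,-0.05,0,0,0,0.4],[-0.05,0,-0.04,0,0,0,0.4],[-0.05,0,-0.03,0,0,0,0.4],[-0.05,0,-0.02,0,0,0,0.4],[0,0,0,0,0,0,0.4],[0,0,0,0,0,0,0.4]]'
python3 tags.py n3
```

```text
time: 45.22
tool_pos: [0.6327, 0.1059, 0.2851]
tcp_rot: [-1.268, 1.095, -1.105]
wrist_force: [0.1, -1.0, 0.0]
width: 0.396
time: 46.1
tool_pos: [0.4122, 0.2934, 0.2986]
tcp_rot: [-1.277, 1.1, -1.101]
wrist_force: [0.6, 0.4, 0.1]
width: 0.401
top tab 23 [295.5 215.4] [ 0.5358 -0.129   0.073 ] zmax 0.083 yaw 81.0 len 0.0284
top tab 19 [280.6 259.2] [ 0.3946 -0.0796  0.0711] zmax 0.079 yaw 82.5 len 0.0246
top railtab 30 [298.3 172.6] [ 0.6655 -0.1311  0.1694] zmax 0.177 yaw 8.2 len 0.0302
top railtab 28 [260.  178.4] [ 0.6481 -0.0136  0.1696] zmax 0.178 yaw 9.5 len 0.0311
top railtab 29 [220.5 184.6] [0.63   0.1071 0.169 ] zmax 0.179 yaw 9.0 len 0.0289
side tab 51 [274.9 196.8] [ 0.5372 -0.1245  0.0672] zmax 0.077 yaw 73.5 len 0.0309
side tab 25 [321.1 206.8] [ 0.3864 -0.0762  0.0671] zmax 0.075 yaw -84.4 len 0.0126
side railtab 18 [236.5 169. ] [ 0.6634 -0.1229  0.1669] zmax 0.173 yaw 8.4 len 0.0288
side railtab 27 [235.9 187.9] [ 0.6462 -0.0049  0.1641] zmax 0.173 yaw 4.5 len 0.03
side railtab 36 [235.  209.5] [0.6289 0.1147 0.1667] zmax 0.173 yaw 8.3 len 0.0336
```

View pics/n3s.png

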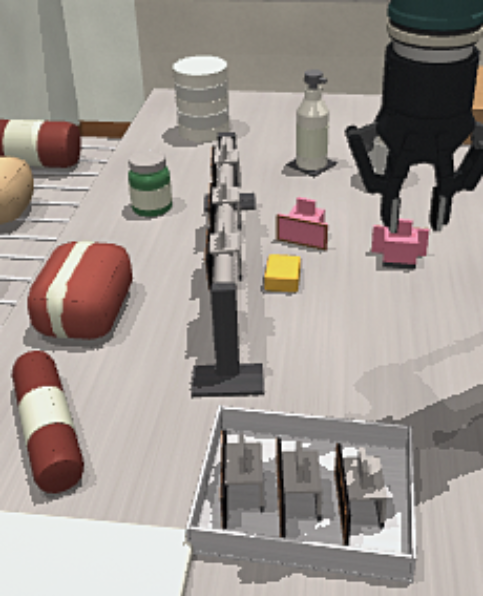

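View pics/n3t.png

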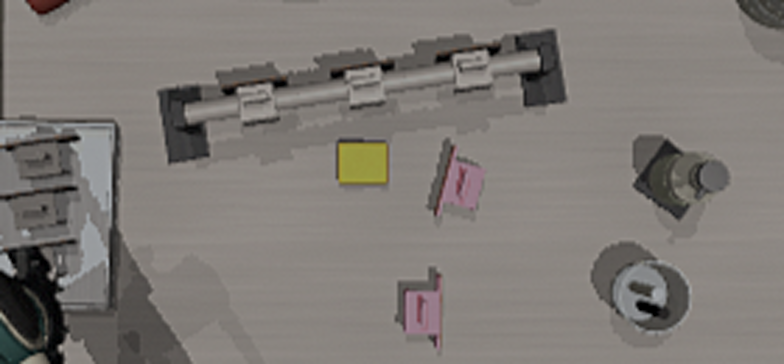

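Both views agree. Three new tags sit astride the rail with slate on the customers' side (top crop (255,100), (365,85), (470,68)) and the three old tags are in the pan. The cap is up, nothing else that is white and tag-shaped remains on the counter, and the cheese, cup and pink tags are where they were. I hand the job in.

```bash
python3 -c "
from workcell import workorder,bot
print(bot.read_state()['time']); print(workorder.finish_job())"
```

```text
46.2
the job is handed in; nothing more can be done
None
```

The price tags are changed over and the job is handed in, at about 46 s of the 210 s allowed.

- **Old tags:** there were three. All of them stand upright in the pan.
- **Sanitiser cap:** with the rail bare I pressed it twice. Both times it stopped hard at z = 0.180 m, with about 30 N and 27 N at the wrist. I lifted fully clear after each press, and the later pictures show the cap up again.
- **New tags:** only three were present. They hang astride the rail with the slate face towards the customers. Their tab tops measure 0.173 m from the side camera, against 0.172 m expected. From the top camera they measure about 0.178 m, which I put down to depth noise.
- **Tag angle:** yaw measured 8 to 9.5° from the top camera, against the rail's 8.4°. The side camera gave 4.5° for the middle tag, from only a few pixels.
- **Left alone:** the cheese, cup and both pink look-alikes appear unmoved. I noticed no knock to any new tag during the run.

No check failed. Along the rail, the tab positions from the two cameras differ by 8 to 9 mm, because the side camera sees mainly the near ends of the tabs, so I used the top camera for that direction.

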